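Set the handle lathe up for a run of awl handles

TASK

Set the little bench lathe up for a run of tool handles: mount the square blank between its two centres, with the tailstock pushed up firmly so that the centres alone carry the blank, lifted clear of the loading rests. Set the chock across the low end of the sloping board first, then move every round billet from the cradle onto the board above it, lying across the slope side by side in one layer and staying put. Leave the shoe, the jar and the brush where they are.

Things in the scene. Friction and masses are not known exactly. Their poses are not given: they have to be found in the camera images.
- lathe: Small green bench lathe, fixed, 90 x 400 mm. Origin on the bench under the middle of where a mounted blank sits; own y runs along the bed to the headstock, own z up. The line of centres is parallel to y at x = 0, 75 mm above the bench. Bed top 33 mm above the bench. Headstock: block from y = 94 to 159 mm, 103 mm high.
- rests (a point): Midway between the lathe's two loading rests, level with their flat tops, 55 mm above the bench. The rests stand at lathe y = -45 and +45 mm, each 12 mm long, with flared cheeks 16 mm high leaving about 39 mm between them at the bottom, 50 at the top. A blank lying in them has its axis 4 mm below the line of centres
- head_tip (a point): Tip of the headstock's fixed steel centre, at y = 70.8 mm of the lathe, 75 mm up, pointing to -y. Each centre is a cone 11 mm long, 4 mm wide at the tip and 16 mm at the root, then a 16 mm shank.
- tail_tip (a point): Tip of the tailstock's centre, pointing to +y of the lathe, at lathe y = -60 mm minus the tailstock's joint value; moves with the tailstock.
- tail_post (a point): Middle of the top of the upright steel post on the tailstock, by which it is moved: 20 mm across, 47 mm tall, its top 144 mm above the bench, 47 mm behind the tail tip. The tailstock block below is 66 x 50 mm, 97 mm high.
- tailstock (a joint): Tailstock slide, m: 0 is nearest the headstock, grows to 0.085 as it is drawn back to -y of the lathe. Stays where it is left (about 5 N of friction). At value q the tips are 130.8 mm + q apart, so a 160 mm blank needs q above 0.035 to go between them; with the blank properly mounted q is about 0.009
- blank: Square beech blank, 160 x 32 x 32 mm, about 115 g. Origin at its centre, x along its length. Each end has a central square hole 14 mm wide and 14 mm deep which a centre enters about 10 mm until it is firm. Either end may go either way. At the start it lies on the bench.
- chock: Aluminium chock bar with a black rubber rib, about 320 g: 140 mm long along its own x, 22 mm high, sloping sides to about 52 mm wide at the foot; the rib on top is 80 mm long, 16 mm thick and rises to 56 mm above the underside. Origin at the middle of its underside. Holds on the board by friction; the same either way round
- board: Fixed sloping plywood board, 150 mm along its own x, 290 along its own y. Origin on the bench under its middle, axes level. Its top is 16 mm above the bench in the middle and falls 6 mm per 100 mm towards +y, the low end, so round things roll to +y. The chock belongs across it (length along the board's x) near the low end, its middle at y about 95 mm. Four billets then fit above it
- cradle: Fixed plywood cradle for four billets, 90 x 292 mm: two low notched rails, 22 mm wide, at x = -34 and +34 mm. Origin on the bench under its middle. Places at y = -99, -33, 33 and 99 mm; billets lie along x, their undersides 10 mm above the bench, between 8 mm high ridges.
- billet0: Round beech billet, 40 mm across, 100 mm long, about 95 g; origin at its centre, x along its axis. It rolls freely. At the start it lies in some place of the cradle, or is absent.
- billet1: Round beech billet, 40 mm across, 100 mm long, about 95 g; origin at its centre, x along its axis. It rolls freely. At the start it lies in some place of the cradle, or is absent.
- billet2: Round beech billet, 40 mm across, 100 mm long, about 95 g; origin at its centre, x along its axis. It rolls freely. At the start it lies in some place of the cradle, or is absent.
- billet3: Round beech billet, 40 mm across, 100 mm long, about 95 g; origin at its centre, x along its axis. It rolls freely. At the start it lies in some place of the cradle, or is absent.
- shoe: Black leather shoe on the bench beyond the lathe, 260 x 85 mm, 100 mm high; not to be moved. Origin under its middle.
- glue_jar: Closed glue jar, 70 mm across, 100 mm high; not to be moved. Origin under its middle.
- brush: Hand brush lying beyond the lathe; not to be moved. Origin at its underside.
Not all that is in view belongs to the job. What is shaped like the blank but grey or orange is not meant.

How it is judged:
By the outcome, as a careful person would: the job done as asked, in the order asked, and still so for the second after the job is handed in, with the robot touching nothing.
Of billet0, billet1, billet2, billet3 only 2 to 4 are there at a start; the rules pass over those that are not, and their reading is None.
At some moment in a run one of blank may be knocked a few centimetres aside while the robot is not near it.
It also fails if it takes over 210 s, if anything falls off the work surface, if the arm or the gripper's body presses on something with over 40 N, if the wrist force passes 120 N, or if a joint passes its speed limit or range.

ROBOT

A 6-joint arm with a two-finger parallel gripper is mounted at the origin on the work surface. World frame = base frame: x ahead of the robot, y to its left, z up, the work surface at z = 0. Lengths are in m, angles in rad, forces in N, time in s.
With the tool pointing down it reaches from about 0.35 to 0.975 m from the base axis. Payload 4.9 kg.
Tool frame: the origin (TCP) lies midway between the tips of the shut fingers; the grasp point (between the pads) lies 19 mm behind it; z points along the fingers, y is the line along which they close (so a half turn about z gives the same grasp; the last joint's range is limited). The gripper opens to 85 mm and grips with 20 to 120 N. Pads are 22 mm wide; open, the fingers measure 114 mm over their backs; the gripper's body (76 mm by 85 mm) begins 54 mm behind the grasp point. The pads swing forward as they close: fully open they stand 13 mm farther back than shut.
Start: joints at [1.015, 0.053, 1.613, -0, 1.476, -0.119], TCP at [0.264, 0.566, 0.231] pointing down, gripper open.
Joint ranges: [-3.01, 3.01], [-1.01, 2.22], [0.06, 2.58], [-1.02, 4.17], [0.09, 2.62], [-3.14, 3.14]. Speed limits (rad/s): [2.57, 2.57, 3.14, 3.14, 3.14, 3.14].

INTERFACE

Orientations are given as a rotation vector (axis times angle).
In Python, from station import ctrl gives the robot as it stands.
- The arm moves only by the tool carry_out, never from a script. Its argument "moves" is a list of rows, each an object of numbers: "x", "y", "z": the shift along the tool's x, y, z in units of 25 mm (1.0 is 25 mm); "turn": the turn about the tool's z in rad. In form: [{"x": .., "y": .., "z": .., "turn": ..}, ...]. A call has exactly 8 rows; each row shifts and turns the commanded pose from where the row before left it, along the tool's axes as they then stand; what a row does not reach is not made up. A row lasts 1/10 s, in which the tool goes at most 50 mm and 8.59 degrees, less where a joint would pass 70% of its speed; a pose out of reach is approached as far as the arm can. A call is refused whole if a number of a shift passes 1 or a number of a turn 0.15, either way. A call with a gripper value outside its range is refused whole. "grip" is the finger opening in mm, from 0 to 85.4, set as the call begins (left out, the last holds). The fingers move at their own pace and stop on an object; "newtons" is the grip in N (left out, the last holds). Time passes only in rows, so rows that do not move let the fingers close, or fill a call up. It gives the time, the measured TCP pose, the force, the opening and the grip force at its end, in the units of the state.
- ctrl.get_obs(): the state, without advancing time (a new reading comes with each control period).
- ctrl.get_image(name): name is "side" or "top"; returns the picture (420x560x3 uint8, red, green, blue); there is no depth.
- ctrl.calibration(name): a dict with "fx", "fy", "cx", "cy" (pixels), "R" (3x3) and "t" (3): a world point X has camera coordinates R X + t. Camera axes: x right, y down, z forward; pixel columns grow to the right and rows downward; lengths in m; the calibration is good to about 2 mm. A picture is of the moment at which its call begins. calibration takes no time and is no camera call.
- ctrl.finish_job(): hands the job in; it is judged then, once.
Trained networks look in the newest picture that a camera, given by its name, has taken for a name from the list of things; names that differ only in an ending like _2 or _b are one class to them, and where a whole thing is asked for, a point or a joint stands for the part that bears it (a point fixed in the world has none). Each returns a list of dicts, best first, with "confidence" (0 to 1); they miss things now and then, are a little off and sometimes report something else, mostly with a low value. They report only what shows in the picture. A call takes as long as a camera call. They do not tell look-alikes from the thing itself.
- ctrl.look_for(camera, query): "rect" ([left, top, width, height] in pixels, round what is visible of it).
- ctrl.mark_of(camera, query): "pixel" ([column, row] in pixels: a listed point, or the origin of a listed thing).
The state is a dict: "t": time; "q": joint angles; "dq": joint speeds; "effort": joint torques, N m; "tool_pos": TCP position; "tool_rot": TCP orientation; "contact_force": force on the tool from outside, world axes, zero at the start; "wrist_torque": the same for the moment, N m; "opening": finger opening in m; "grip_force": force on a finger pad.
Only numpy, scipy, OpenCV 4.12 (cv2) and the standard library are available. Lean on these libraries where they do the work, as an engineer would, in place of code of your own. Each camera call takes 0.05 s, during which the arm holds its last target. There are 200 camera calls.

## Working session

There is one attempt and no reset: what is moved stays moved. The work goes in short steps, Python scripts to look and compute and a tool call to move; the robot and the scene stay as the last step left them, time stands still between calls to the robot, and variables do not carry over. Pictures are saved under pics/ and viewed, at most 14 in all, crops included, and the job is handed in when it is done.

Besides the shell and the picture viewer there is one more tool, called after "Emit:" as name(argument=value, ...) on one line, values as JSON. carry_out: Moves the arm, as the interface text tells. Its arguments: {"type":"object","properties":{"moves":{"type":"array"},"grip":{"type":"number"},"newtons":{"type":"number"}},"required":["moves"]}

```bash
mkdir -p pics; ls
cat > h.py <<'E'
from station import ctrl
import numpy as np, cv2
def snap(c,name):
    im=ctrl.get_image(c); cv2.imwrite(f'pics/{name}.png',im[:,:,::-1]); return im
def ray(c,px,z):
    k=ctrl.calibration(c);R=np.array(k['R']);t=np.array(k['t'])
    d=R.T@np.array([(px[0]-k['cx'])/k['fx'],(px[1]-k['cy'])/k['fy'],1]);o=-R.T@t
    return o+d*(z-o[2])/d[2]
def proj(c,X):
    k=ctrl.calibration(c);p=np.array(k['R'])@np.array(X)+np.array(k['t'])
    return np.array([k['fx']*p[0]/p[2]+k['cx'],k['fy']*p[1]/p[2]+k['cy']])
E
python3 - <<'E'
from h import *
a=snap('top','t0');b=snap('side','s0')
np.set_printoptions(precision=3,suppress=True)
Z=dict(lathe=0,rests=.055,head_tip=.075,tail_tip=.075,tail_post=.144,blank=.016,chock=0,board=0,cradle=0,billet0=.03,shoe=0,glue_jar=0)
for n,z in Z.items():
  for c in('top','side'):
    for d in ctrl.mark_of(c,n)[:4]: print(n,c,round(d['confidence'],2),np.round(d['pixel']),ray(c,d['pixel'],z)[:2])
o=ctrl.get_obs();print(o['t'],o['tool_pos'],o['tool_rot'])
for c in('top','side'):
  k=ctrl.calibration(c);print(c,-np.array(k['R']).T@k['t'])
E
```

```text
pics
lathe top 0.77 [256. 186.] [0.614 0.02 ]
lathe side 0.73 [295. 214.] [0.612 0.029]
lathe side 0.68 [213. 197.] [0.45  0.296]
lathe side 0.29 [388. 237.] [ 0.763 -0.252]
rests top 0.94 [256. 183.] [0.612 0.02 ]
rests side 0.94 [300. 204.] [0.619 0.012]
head_tip top 0.6 [229. 178.] [0.624 0.094]
head_tip top 0.54 [360. 233.] [ 0.462 -0.272]
head_tip top 0.54 [327. 237.] [ 0.452 -0.178]
head_tip side 0.67 [283. 185.] [0.626 0.108]
tail_tip top 0.86 [282. 183.] [ 0.608 -0.055]
tail_tip side 0.75 [315. 208.] [ 0.625 -0.052]
tail_tip side 0.59 [299. 204.] [ 0.601 -0.002]
tail_tip side 0.22 [304. 267.] [ 0.431 -0.213]
tail_post top 0.67 [300. 177.] [ 0.613 -0.102]
tail_post top 0.61 [373. 235.] [ 0.455 -0.291]
blank top 0.9 [413. 306.] [ 0.246 -0.434]
blank top 0.74 [283. 240.] [ 0.446 -0.056]
blank top 0.55 [334. 296.] [ 0.281 -0.204]
blank side 0.67 [262. 305.] [ 0.284 -0.2  ]
blank side 0.64 [273. 250.] [ 0.439 -0.062]
chock top 0.6 [241. 239.] [0.453 0.069]
chock side 0.83 [248. 226.] [0.454 0.09 ]
chock side 0.71 [298. 203.] [0.659 0.066]
board top 0.83 [165. 242.] [0.449 0.295]
b
[... 193 characters left out ...]
. 308.] [ 0.479 -0.372]
billet0 top 0.72 [348. 231.] [ 0.47  -0.247]
billet0 top 0.68 [374. 233.] [ 0.462 -0.325]
billet0 top 0.59 [326. 235.] [ 0.459 -0.183]
billet0 top 0.56 [394. 232.] [ 0.463 -0.384]
billet0 side 0.96 [352. 311.] [ 0.449 -0.384]
billet0 side 0.92 [324. 271.] [ 0.49  -0.237]
billet0 side 0.82 [339. 294.] [ 0.463 -0.32 ]
billet0 side 0.6 [286. 171.] [0.724 0.206]
shoe top 0.66 [347. 137.] [ 0.759 -0.26 ]
shoe top 0.29 [375. 232.] [ 0.467 -0.334]
shoe side 0.71 [392. 234.] [ 0.784 -0.251]
glue_jar top 0.64 [200. 146.] [0.739 0.191]
glue_jar side 0.91 [287. 172.] [0.75 0.23]
1.3 [0.264 0.566 0.231] [-0.681 -3.067 -0.   ]
top [ 0.433 -0.015  1.176]
side [-0.122 -0.806  1.026]
```

Run:
```python
import cv2
a=cv2.imread('pics/t0.png');b=cv2.imread('pics/s0.png')
cv2.imwrite('pics/t0c.png',cv2.resize(a[110:330,130:440],None,fx=2.58,fy=2.58,interpolation=cv2.INTER_CUBIC))
cv2.imwrite('pics/s0c.png',cv2.resize(b[120:345,170:460],None,fx=2.65,fy=2.65,interpolation=cv2.INTER_CUBIC))
```

```text
(no output)
```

View pics/t0c.png

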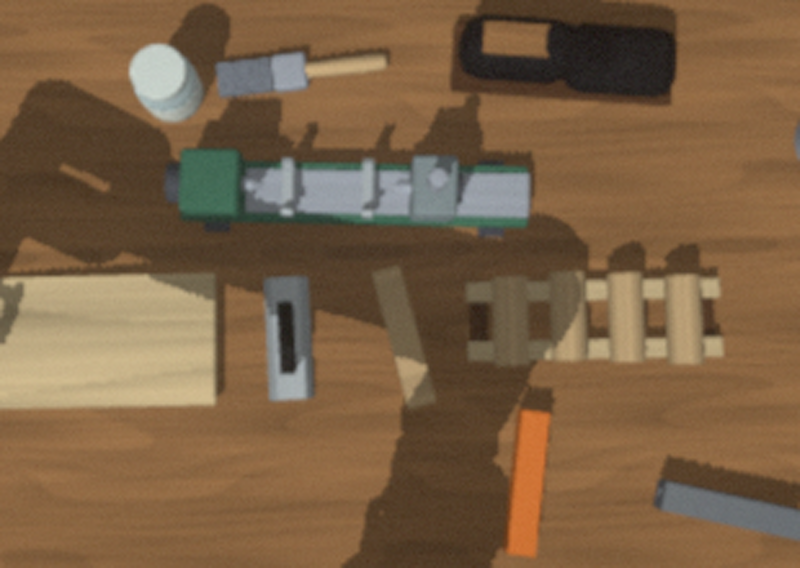

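View pics/s0c.png

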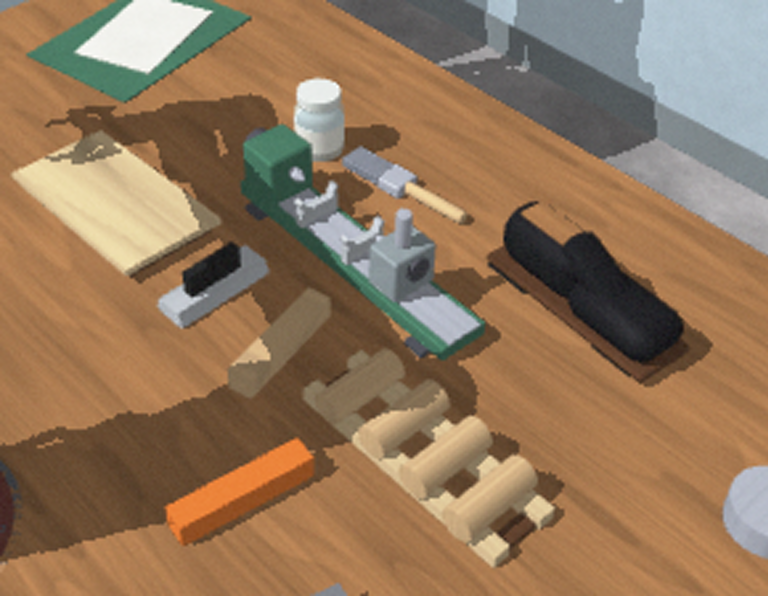

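The top view shows the lathe along y (head at left), four billets in the cradle at crop (511..685, 318), the beech blank at crop (405,335) and the chock at crop (289,340) beside the board. The arm's shadow lies over the blank. I'll align the tool and clear the board view.

Emit:
carry_out(moves=[{"turn": -0.145},{"turn": -0.145},{"turn": -0.146},{"x": -0.2,"y": -1},{"x": -0.2,"y": -1},{"x": -0.2,"y": -1},{"x": -0.2,"y": -1},{"x": -0.2,"y": -1}])

```text
validation failed for argument at $.mo...
```

Emit:
carry_out(moves=[{"x": -0.2,"y": -1},{"x": -0.2,"y": -1},{"x": -0.2,"y": -1},{"x": -0.2,"y": -1},{"x": -0.2,"y": -1},{"x": -0.2,"y": -1},{"x": -0.2,"y": -1},{"x": -0.2,"y": -1}])

```text
validation failed for argument at $.mo...
```

Emit:
carry_out(moves=[{"x": -0.2,"y": -1},{"x": -0.2,"y": -1},{"x": -0.2,"y": -1},{"x": -0.2,"y": -1},{"x": -0.2,"y": -1},{"x": -0.2,"y": -1},{"x": -0.2,"y": -1},{"x": -0.2,"y": -1}])

```text
validation failed for argument at $.mo...
```

Emit:
carry_out(moves=[{"x": -0.2,"y": -1},{"x": -0.2,"y": -1},{"x": -0.2,"y": -1},{"x": -0.2,"y": -1},{"x": -0.2,"y": -1},{},{},{}])

```text
validation failed for argument at $.mo...
```

Run:
```python
from h import *
a=snap('top','t1');b=snap('side','s1')
print(ctrl.get_obs()['tool_pos'],ctrl.get_obs()['tool_rot'])
A=cv2.resize(a[195:290,95:262],None,fx=4.7,fy=4.7,interpolation=cv2.INTER_CUBIC)[:, :, ::-1]
B=cv2.resize(b[155:250,160:320],None,fx=5,fy=5,interpolation=cv2.INTER_CUBIC)[:, :, ::-1]
cv2.imwrite('pics/t1c.png',A);cv2.imwrite('pics/s1c.png',B)
```

```text
[0.26441077 0.56629625 0.23128297] [ 6.80723484e-01  3.06694207e+00 -5.30679803e-05]
```

View pics/t1c.png

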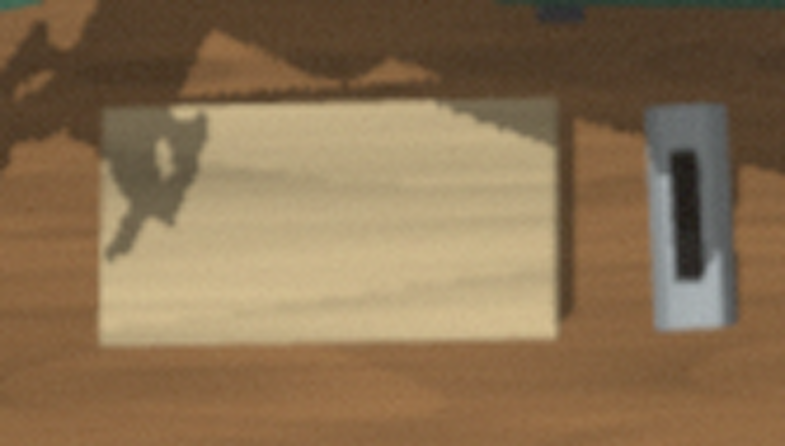

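View pics/s1c.png

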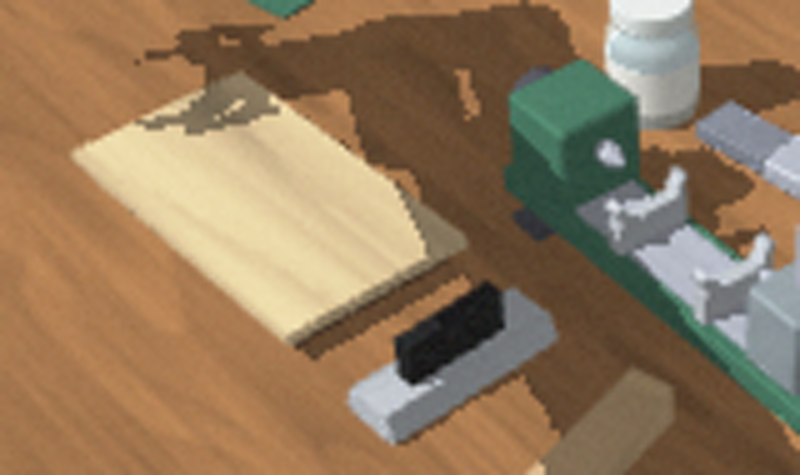

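The board shows whole: crop corners (103,108),(556,98),(556,338),(100,345). The right (−y) end casts a shadow gap, so it looks like the high end. The moves were refused because every key is needed. I'll triangulate the corners.

```bash
cat >> h.py <<'E'
def tri(pt,ps):
    P=[]
    for c in('top','side'):
        k=ctrl.calibration(c);K=np.array([[k['fx'],0,k['cx']],[0,k['fy'],k['cy']],[0,0,1]])
        P.append(K@np.c_[np.array(k['R']),np.array(k['t'])])
    X=cv2.triangulatePoints(P[0],P[1],np.array(pt,float).reshape(2,1),np.array(ps,float).reshape(2,1))[:,0];return X[:3]/X[3]
E
python3 - <<'E'
from h import *
np.set_printoptions(precision=4,suppress=True)
f=lambda p:(95+p[0]/4.7-.4,195+p[1]/4.7-.4); g=lambda p:(160+p[0]/5-.4,155+p[1]/5-.4)
T=[(103,108),(556,98),(556,338),(100,345)];S=[(240,73),(465,240),(290,342),(75,155)]
for a,b in zip(T,S): print('board',tri(f(a),g(b)))
for n,h in zip(('+y+x','-y+x','-y-x','+y-x'),(.0075,.0247,.0247,.0075)):
  i=('+y+x','-y+x','-y-x','+y-x').index(n);print(n,ray('top',f(T[i]),h)[:2],ray('side',g(S[i]),h)[:2])
# chock rib ends (top z .056)
for p in[(685,150),(689,280)]: print('rib',ray('top',f(p),.056))
for p in[(490,285),(403,340)]: print('rib side',ray('side',g(p),.056))
for p in[(645,104),(727,104),(735,325),(657,328)]: print('chock corner',ray('top',f(p),.01)[:2])
# billets, blank from t0 crop
F=lambda p:(130+p[0]/2.58-.3,110+p[1]/2.58-.3)
G=lambda p:(170+p[0]/2.65-.3,120+p[1]/2.65-.3)
for p in[(375,272),(399,266),(435,400),(409,407)]: print('blank',ray('top',F(p),.032)[:2])
for p in[(440,182),]: print('post',ray('top',F(p),.144))
print('post side',ray('side',G((404,213)),.144))
for p in[(288,185),(369,187)]: print('rest',ray('top',F(p),.055))
for p in[(511,318),(569,316),(627,316),(685,317)]: print('billet',ray('top',F(p),.05))
E
```

```text
board [0.523  0.438  0.0104]
board [0.5225 0.1492 0.027 ]
board [0.3746 0.1498 0.0234]
board [0.3754 0.4373 0.0096]
+y+x [0.5239 0.4388] [0.5245 0.4421]
-y+x [0.5235 0.149 ] [0.5233 0.1519]
-y-x [0.3741 0.15  ] [0.3744 0.1481]
+y-x [0.3746 0.4386] [0.3769 0.4394]
rib [0.4878 0.0662 0.056 ]
rib [0.4089 0.0648 0.056 ]
rib side [0.488  0.0752 0.056 ]
rib side [0.4141 0.0712 0.056 ]
chock corner [0.5197 0.0946]
chock corner [0.5188 0.0426]
chock corner [0.3792 0.0395]
chock corner [0.3783 0.0886]
blank [ 0.5204 -0.0342]
blank [ 0.5268 -0.0617]
blank [ 0.3746 -0.0989]
blank [ 0.3674 -0.0694]
post [ 0.604  -0.1015  0.144 ]
post side [ 0.6123 -0.0959  0.144 ]
rest [0.6184 0.0618 0.055 ]
rest [ 0.6145 -0.029   0.055 ]
billet [ 0.4647 -0.1848  0.05  ]
billet [ 0.4656 -0.2497  0.05  ]
billet [ 0.4644 -0.3147  0.05  ]
billet [ 0.462  -0.3797  0.05  ]
```

Emit:
carry_out(moves=[{"x": 0,"y": 0,"z": 0,"turn": -0.145},{"x": 0,"y": 0,"z": 0,"turn": -0.145},{"x": 0,"y": 0,"z": 0,"turn": -0.146},{"x": -0.2,"y": -1,"z": 0,"turn": 0},{"x": -0.2,"y": -1,"z": 0,"turn": 0},{"x": -0.2,"y": -1,"z": 0,"turn": 0},{"x": -0.2,"y": -1,"z": 0,"turn": 0},{"x": -0.2,"y": -1,"z": 0,"turn": 0}])

```text
t: 2.2
tool_pos: [0.2894, 0.4403, 0.2314]
tool_rot: [0.001, 3.141, 0.0]
contact_force: [0.1, 0.7, -0.3]
opening: 0.0852
grip_force: 0.0
```

Emit:
carry_out(moves=[{"x": -0.4,"y": -0.933,"z": 0.25,"turn": 0},{"x": -0.4,"y": -0.933,"z": 0.25,"turn": 0},{"x": -0.4,"y": -0.933,"z": 0.25,"turn": 0},{"x": -0.4,"y": -0.933,"z": 0.25,"turn": 0},{"x": -0.4,"y": -0.933,"z": 0.25,"turn": 0},{"x": -0.4,"y": -0.933,"z": 0.25,"turn": 0},{"x": -0.4,"y": -0.933,"z": 0.25,"turn": 0},{"x": -0.4,"y": -0.933,"z": 0.25,"turn": 0}], grip=60, newtons=50)

```text
t: 3.0
tool_pos: [0.3695, 0.2537, 0.1813]
tool_rot: [0.001, 3.141, 0.0]
contact_force: [-0.5, -0.4, -0.7]
opening: 0.0603
grip_force: 0.0
```

Emit:
carry_out(moves=[{"x": -0.4,"y": -0.933,"z": 0.25,"turn": 0},{"x": -0.4,"y": -0.933,"z": 0.25,"turn": 0},{"x": -0.4,"y": -0.933,"z": 0.25,"turn": 0},{"x": -0.4,"y": -0.933,"z": 0.25,"turn": 0},{"x": -0.4,"y": -0.933,"z": 0.25,"turn": 0},{"x": -0.4,"y": -0.933,"z": 0.25,"turn": 0},{"x": -0.4,"y": -0.933,"z": 0.25,"turn": 0},{"x": -0.4,"y": -0.933,"z": 0.25,"turn": 0}])

```text
t: 3.8
tool_pos: [0.4494, 0.0669, 0.1313]
tool_rot: [0.001, 3.141, 0.0]
contact_force: [-0.2, -0.1, -1.6]
opening: 0.0601
grip_force: 0.0
```

Emit:
carry_out(moves=[{"x": 0,"y": 0,"z": 0.5,"turn": 0},{"x": 0,"y": 0,"z": 0.6,"turn": 0},{"x": 0,"y": 0,"z": 0.6,"turn": 0},{"x": 0,"y": 0,"z": 0.6,"turn": 0},{"x": 0,"y": 0,"z": 0.6,"turn": 0},{"x": 0,"y": 0,"z": 0.5,"turn": 0},{"x": 0,"y": 0,"z": 0.4,"turn": 0},{"x": 0,"y": 0,"z": 0.3,"turn": 0}])

```text
t: 4.6
tool_pos: [0.4486, 0.0682, 0.0279]
tool_rot: [-0.001, -3.141, -0.0]
contact_force: [0.2, -0.3, 1.1]
opening: 0.0598
grip_force: 0.0
```

Emit:
carry_out(moves=[{"x": 0,"y": 0,"z": 0,"turn": 0},{"x": 0,"y": 0,"z": 0,"turn": 0},{"x": 0,"y": 0,"z": 0,"turn": 0},{"x": 0,"y": 0,"z": 0,"turn": 0},{"x": 0,"y": 0,"z": 0,"turn": 0},{"x": 0,"y": 0,"z": 0,"turn": 0},{"x": 0,"y": 0,"z": 0,"turn": 0},{"x": 0,"y": 0,"z": 0,"turn": 0}], grip=5)

```text
t: 5.4
tool_pos: [0.4498, 0.0679, 0.0297]
tool_rot: [0.001, 3.14, -0.0]
contact_force: [-0.0, -0.1, 6.0]
opening: 0.015
grip_force: 51.7
```

Emit:
carry_out(moves=[{"x": 0,"y": 0,"z": -0.5,"turn": 0},{"x": 0,"y": 0,"z": -1,"turn": 0},{"x": 0,"y": 0.5,"z": -1,"turn": 0},{"x": 0,"y": 1,"z": -0.5,"turn": 0},{"x": 0,"y": 1,"z": 0,"turn": 0},{"x": 0,"y": 1,"z": 0,"turn": 0},{"x": 0,"y": 1,"z": 0,"turn": 0},{"x": 0,"y": 1,"z": 0,"turn": 0}])

```text
t: 6.2
tool_pos: [0.4478, 0.2062, 0.103]
tool_rot: [-0.001, -3.139, 0.001]
contact_force: [0.3, 0.1, -3.3]
opening: 0.0152
grip_force: 50.7
```

Emit:
carry_out(moves=[{"x": 0,"y": 1,"z": 0,"turn": 0},{"x": 0,"y": 1,"z": 0,"turn": 0},{"x": 0,"y": 1,"z": 0,"turn": 0},{"x": 0,"y": 1,"z": 0,"turn": 0},{"x": 0,"y": 1,"z": 0,"turn": 0},{"x": 0,"y": 1,"z": 0,"turn": 0},{"x": 0,"y": 1,"z": 0,"turn": 0},{"x": 0,"y": 0.3,"z": 0,"turn": 0}])

```text
t: 7.0
tool_pos: [0.4481, 0.3893, 0.103]
tool_rot: [0.002, -3.14, 0.001]
contact_force: [0.9, 0.3, -2.9]
opening: 0.0152
grip_force: 50.7
```

Emit:
carry_out(moves=[{"x": 0,"y": 0,"z": 0,"turn": 0},{"x": 0,"y": 0,"z": 0.5,"turn": 0},{"x": 0,"y": 0,"z": 0.5,"turn": 0},{"x": 0,"y": 0,"z": 0.5,"turn": 0},{"x": 0,"y": 0,"z": 0.4,"turn": 0},{"x": 0,"y": 0,"z": 0.3,"turn": 0},{"x": 0,"y": 0,"z": 0,"turn": 0},{"x": 0,"y": 0,"z": 0,"turn": 0}])

```text
t: 7.8
tool_pos: [0.4494, 0.388, 0.0488]
tool_rot: [0.001, 3.142, -0.0]
contact_force: [-0.2, -0.4, -3.3]
opening: 0.0151
grip_force: 50.6
```

Emit:
carry_out(moves=[{"x": 0,"y": 0,"z": 0.1,"turn": 0},{"x": 0,"y": 0,"z": 0.1,"turn": 0},{"x": 0,"y": 0,"z": 0.08,"turn": 0},{"x": 0,"y": 0,"z": 0,"turn": 0},{"x": 0,"y": 0,"z": 0,"turn": 0},{"x": 0,"y": 0,"z": 0,"turn": 0},{"x": 0,"y": 0,"z": 0,"turn": 0},{"x": 0,"y": 0,"z": 0,"turn": 0}])

```text
t: 8.6
tool_pos: [0.4493, 0.388, 0.0419]
tool_rot: [0.001, 3.141, 0.0]
contact_force: [0.7, 0.3, -3.2]
opening: 0.0152
grip_force: 50.6
```

Emit:
carry_out(moves=[{"x": 0,"y": 0,"z": 0.04,"turn": 0},{"x": 0,"y": 0,"z": 0.04,"turn": 0},{"x": 0,"y": 0,"z": 0.04,"turn": 0},{"x": 0,"y": 0,"z": 0,"turn": 0},{"x": 0,"y": 0,"z": 0,"turn": 0},{"x": 0,"y": 0,"z": 0,"turn": 0},{"x": 0,"y": 0,"z": 0,"turn": 0},{"x": 0,"y": 0,"z": 0,"turn": 0}])

```text
t: 9.4
tool_pos: [0.4495, 0.3883, 0.041]
tool_rot: [0.001, 3.141, -0.0]
contact_force: [-4.8, -2.9, 8.3]
opening: 0.0153
grip_force: 52.3
```

Emit:
carry_out(moves=[{"x": 0,"y": 0,"z": 0,"turn": 0},{"x": 0,"y": 0,"z": 0,"turn": 0},{"x": 0,"y": 0,"z": 0,"turn": 0},{"x": 0,"y": 0,"z": 0,"turn": 0},{"x": 0,"y": 0,"z": 0,"turn": 0},{"x": 0,"y": 0,"z": -0.2,"turn": 0},{"x": 0,"y": 0,"z": -0.5,"turn": 0},{"x": 0,"y": 0,"z": -1,"turn": 0}], grip=50)

```text
t: 10.2
tool_pos: [0.448, 0.3871, 0.0804]
tool_rot: [-0.001, -3.138, 0.004]
contact_force: [0.3, 0.4, -0.4]
opening: 0.0502
grip_force: 0.0
```

Emit:
carry_out(moves=[{"x": -0.027,"y": -0.4,"z": -1,"turn": 0},{"x": -0.027,"y": -1,"z": -0.6,"turn": 0},{"x": -0.027,"y": -1,"z": 0,"turn": 0},{"x": -0.027,"y": -1,"z": 0,"turn": 0},{"x": -0.027,"y": -1,"z": 0,"turn": 0},{"x": -0.027,"y": -1,"z": 0,"turn": 0},{"x": -0.027,"y": -1,"z": 0,"turn": 0},{"x": -0.027,"y": -1,"z": 0,"turn": 0}], grip=54)

```text
t: 11.0
tool_pos: [0.4549, 0.2021, 0.1227]
tool_rot: [0.001, 3.14, 0.001]
contact_force: [0.3, -0.1, -0.4]
opening: 0.0539
grip_force: 0.0
```

Emit:
carry_out(moves=[{"x": -0.027,"y": -1,"z": 0,"turn": 0},{"x": -0.027,"y": -1,"z": 0,"turn": 0},{"x": -0.027,"y": -1,"z": 0,"turn": 0},{"x": -0.027,"y": -1,"z": 0,"turn": 0},{"x": -0.027,"y": -1,"z": 0,"turn": 0},{"x": -0.027,"y": -1,"z": 0,"turn": 0},{"x": -0.027,"y": -1,"z": 0,"turn": 0},{"x": -0.027,"y": -1,"z": 0,"turn": 0}])

```text
t: 11.8
tool_pos: [0.4601, 0.0019, 0.1227]
tool_rot: [0.001, 3.14, -0.0]
contact_force: [0.3, 0.1, 0.5]
opening: 0.0544
grip_force: 0.0
```

Emit:
carry_out(moves=[{"x": -0.027,"y": -1,"z": 0,"turn": 0},{"x": -0.027,"y": -1,"z": 0,"turn": 0},{"x": -0.027,"y": -1,"z": 0,"turn": 0},{"x": -0.027,"y": -1,"z": 0,"turn": 0},{"x": -0.027,"y": -1,"z": 0,"turn": 0},{"x": -0.027,"y": -1,"z": 0,"turn": 0},{"x": -0.027,"y": -1,"z": 0,"turn": 0},{"x": -0.027,"y": -0.4,"z": 0,"turn": 0}])

```text
t: 12.6
tool_pos: [0.4654, -0.184, 0.1227]
tool_rot: [0.004, 3.14, -0.002]
contact_force: [0.8, 0.7, -0.3]
opening: 0.0538
grip_force: 0.0
```

Run:
```python
from h import *
np.set_printoptions(precision=3,suppress=True)
a=snap('side','s2');print(ctrl.get_obs()['tool_pos'])
for d in ctrl.mark_of('side','billet0')[:5]: print('billet',round(d['confidence'],2),np.round(d['pixel']),ray('side',d['pixel'],.03)[:2])
cv2.imwrite('pics/s2c.png',cv2.resize(a[120:345,170:460],None,fx=2.65,fy=2.65,interpolation=cv2.INTER_CUBIC)[:,:,::-1])
```

```text
[ 0.465 -0.184  0.123]
billet 0.97 [305. 264.] [ 0.466 -0.179]
billet 0.96 [321. 276.] [ 0.47  -0.245]
billet 0.94 [358. 308.] [ 0.468 -0.387]
billet 0.73 [335. 294.] [ 0.455 -0.316]
```

View pics/s2c.png

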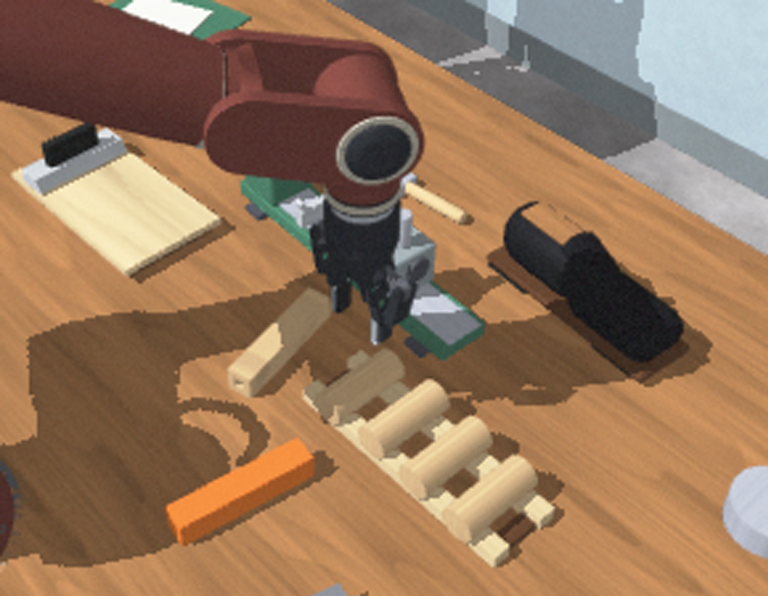

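The chock sits across the far (low) end at crop (72,155). The blank and all four billets are as before, and the gripper is over the first billet.

Emit:
carry_out(moves=[{"x": 0,"y": 0,"z": 0.6,"turn": 0},{"x": 0,"y": 0,"z": 0.7,"turn": 0},{"x": 0,"y": 0,"z": 0.7,"turn": 0},{"x": 0,"y": 0,"z": 0.7,"turn": 0},{"x": 0,"y": 0,"z": 0.6,"turn": 0},{"x": 0,"y": 0,"z": 0.6,"turn": 0},{"x": 0,"y": 0,"z": 0.4,"turn": 0},{"x": 0,"y": 0,"z": 0.2,"turn": 0}])

```text
t: 13.5
tool_pos: [0.464, -0.1806, 0.007]
tool_rot: [0.001, -3.139, -0.002]
contact_force: [0.4, 0.3, -0.1]
opening: 0.0543
grip_force: 0.0
```

Emit:
carry_out(moves=[{"x": 0,"y": 0,"z": 0,"turn": 0},{"x": 0,"y": 0,"z": 0,"turn": 0},{"x": 0,"y": 0,"z": 0,"turn": 0},{"x": 0,"y": 0,"z": 0,"turn": 0},{"x": 0,"y": 0,"z": 0,"turn": 0},{"x": 0,"y": 0,"z": 0,"turn": 0},{"x": 0,"y": 0,"z": 0,"turn": 0},{"x": 0,"y": 0,"z": 0,"turn": 0}], grip=25, newtons=30)

```text
t: 14.3
tool_pos: [0.4655, -0.1839, 0.01]
tool_rot: [0.0, 3.141, -0.007]
contact_force: [-2.8, -5.1, 0.6]
opening: 0.039
grip_force: 32.1
```

Emit:
carry_out(moves=[{"x": 0,"y": 0,"z": -1,"turn": 0},{"x": 0,"y": 0.3,"z": -1,"turn": 0},{"x": 0,"y": 0.7,"z": -1,"turn": 0},{"x": 0,"y": 1,"z": -0.6,"turn": 0},{"x": 0,"y": 1,"z": 0,"turn": 0},{"x": 0,"y": 1,"z": 0,"turn": 0},{"x": 0,"y": 1,"z": 0,"turn": 0},{"x": 0,"y": 1,"z": 0,"turn": 0}])

```text
t: 15.1
tool_pos: [0.4652, -0.0309, 0.0994]
tool_rot: [0.001, 3.14, -0.0]
contact_force: [-0.2, -0.6, -1.2]
opening: 0.039
grip_force: 31.9
```

Emit:
carry_out(moves=[{"x": 0.08,"y": 1,"z": 0,"turn": 0},{"x": 0.08,"y": 1,"z": 0,"turn": 0},{"x": 0.08,"y": 1,"z": 0,"turn": 0},{"x": 0.08,"y": 1,"z": 0,"turn": 0},{"x": 0.08,"y": 1,"z": 0,"turn": 0},{"x": 0.08,"y": 1,"z": 0,"turn": 0},{"x": 0.08,"y": 1,"z": 0,"turn": 0},{"x": 0.08,"y": 1,"z": 0,"turn": 0}])

```text
t: 15.9
tool_pos: [0.4492, 0.1693, 0.0994]
tool_rot: [0.001, 3.14, 0.001]
contact_force: [0.9, 0.0, -1.0]
opening: 0.039
grip_force: 31.9
```

Emit:
carry_out(moves=[{"x": 0,"y": 1,"z": 0,"turn": 0},{"x": 0,"y": 1,"z": 0.2,"turn": 0},{"x": 0,"y": 1,"z": 0.5,"turn": 0},{"x": 0,"y": 1,"z": 0.6,"turn": 0},{"x": 0,"y": 1,"z": 0.6,"turn": 0},{"x": 0,"y": 1,"z": 0.6,"turn": 0},{"x": 0,"y": 0.2,"z": 0.4,"turn": 0},{"x": 0,"y": 0,"z": 0,"turn": 0}])

```text
t: 16.7
tool_pos: [0.4481, 0.3229, 0.0248]
tool_rot: [0.001, -3.139, 0.003]
contact_force: [0.6, -0.9, -1.1]
opening: 0.0389
grip_force: 31.9
```

Emit:
carry_out(moves=[{"x": 0,"y": 0,"z": 0.15,"turn": 0},{"x": 0,"y": 0,"z": 0.12,"turn": 0},{"x": 0,"y": 0,"z": 0.1,"turn": 0},{"x": 0,"y": 0,"z": 0,"turn": 0},{"x": 0,"y": 0,"z": 0,"turn": 0},{"x": 0,"y": 0,"z": 0,"turn": 0},{"x": 0,"y": 0,"z": 0,"turn": 0},{"x": 0,"y": 0,"z": 0,"turn": 0}])

```text
t: 17.5
tool_pos: [0.4495, 0.323, 0.0172]
tool_rot: [0.001, 3.141, 0.0]
contact_force: [-0.2, -0.4, -0.5]
opening: 0.0391
grip_force: 31.9
```

Emit:
carry_out(moves=[{"x": 0,"y": 0,"z": 0,"turn": 0},{"x": 0,"y": 0,"z": 0,"turn": 0},{"x": 0,"y": 0,"z": 0,"turn": 0},{"x": 0,"y": 0,"z": 0,"turn": 0},{"x": 0,"y": 0,"z": -0.3,"turn": 0},{"x": 0,"y": 0,"z": -0.6,"turn": 0},{"x": 0,"y": 0,"z": -1,"turn": 0},{"x": 0,"y": 0,"z": -1,"turn": 0}], grip=46)

```text
t: 18.3
tool_pos: [0.4495, 0.323, 0.0914]
tool_rot: [0.001, 3.141, 0.0]
contact_force: [-0.8, 0.4, 0.3]
opening: 0.0457
grip_force: 0.0
```

Emit:
carry_out(moves=[{"x": 0,"y": -1,"z": -0.6,"turn": 0},{"x": 0,"y": -1,"z": -0.55,"turn": 0},{"x": 0,"y": -1,"z": 0,"turn": 0},{"x": 0,"y": -1,"z": 0,"turn": 0},{"x": -0.1,"y": -1,"z": 0,"turn": 0},{"x": -0.1,"y": -1,"z": 0,"turn": 0},{"x": -0.1,"y": -1,"z": 0,"turn": 0},{"x": -0.1,"y": -1,"z": 0,"turn": 0}], grip=54)

```text
t: 19.1
tool_pos: [0.4597, 0.122, 0.12]
tool_rot: [0.001, 3.139, 0.0]
contact_force: [-0.4, 0.6, 0.2]
opening: 0.0542
grip_force: 0.0
```

Emit:
carry_out(moves=[{"x": -0.1,"y": -1,"z": 0,"turn": 0},{"x": -0.1,"y": -1,"z": 0,"turn": 0},{"x": 0,"y": -1,"z": 0,"turn": 0},{"x": 0,"y": -1,"z": 0,"turn": 0},{"x": 0,"y": -1,"z": 0,"turn": 0},{"x": 0,"y": -1,"z": 0,"turn": 0},{"x": 0,"y": -1,"z": 0,"turn": 0},{"x": 0,"y": -1,"z": 0,"turn": 0}])

```text
t: 19.9
tool_pos: [0.4645, -0.0782, 0.12]
tool_rot: [0.001, 3.139, -0.001]
contact_force: [0.6, -0.3, -0.1]
opening: 0.0538
grip_force: 0.0
```

Emit:
carry_out(moves=[{"x": 0,"y": -1,"z": 0,"turn": 0},{"x": 0,"y": -1,"z": 0,"turn": 0},{"x": 0,"y": -1,"z": 0,"turn": 0},{"x": 0,"y": -1,"z": 0,"turn": 0},{"x": 0,"y": -1,"z": 0,"turn": 0},{"x": 0,"y": -1,"z": 0,"turn": 0},{"x": 0,"y": -0.9,"z": 0,"turn": 0},{"x": 0,"y": 0,"z": 0.2,"turn": 0}])

```text
t: 20.7
tool_pos: [0.4649, -0.2524, 0.1158]
tool_rot: [0.006, 3.138, -0.005]
contact_force: [0.3, -0.1, 0.5]
opening: 0.0543
grip_force: 0.0
```

Run:
```python
from h import *
np.set_printoptions(precision=3,suppress=True)
a=snap('top','t3');print(ctrl.get_obs()['tool_pos'])
for d in ctrl.mark_of('top','billet0')[:5]: print('billet',round(d['confidence'],2),np.round(d['pixel']),ray('top',d['pixel'],.03)[:2])
A=cv2.resize(a[165:290,95:400],None,fx=2.6,fy=2.6,interpolation=cv2.INTER_CUBIC)[:, :, ::-1]
cv2.imwrite('pics/t3c.png',A)
```

```text
[ 0.464 -0.25   0.114]
billet 0.97 [144. 243.] [0.446 0.351]
billet 0.52 [350. 231.] [ 0.47  -0.253]
billet 0.45 [373. 235.] [ 0.456 -0.32 ]
```

View pics/t3c.png

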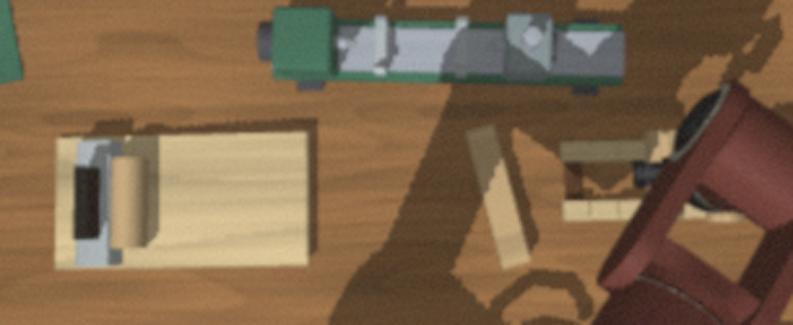

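Billet 1 rests against the chock at crop (128,200), y≈0.35. On to billet 2.

Emit:
carry_out(moves=[{"x": 0,"y": 0,"z": 0.5,"turn": 0},{"x": 0,"y": 0,"z": 0.7,"turn": 0},{"x": 0,"y": 0,"z": 0.7,"turn": 0},{"x": 0,"y": 0,"z": 0.7,"turn": 0},{"x": 0,"y": 0,"z": 0.6,"turn": 0},{"x": 0,"y": 0,"z": 0.5,"turn": 0},{"x": 0,"y": 0,"z": 0.3,"turn": 0},{"x": 0,"y": 0,"z": 0.2,"turn": 0}])

```text
t: 21.6
tool_pos: [0.4638, -0.2493, 0.0076]
tool_rot: [-0.001, -3.141, -0.001]
contact_force: [0.3, -0.1, -1.0]
opening: 0.0543
grip_force: 0.0
```

Emit:
carry_out(moves=[{"x": 0,"y": 0,"z": 0,"turn": 0},{"x": 0,"y": 0,"z": 0,"turn": 0},{"x": 0,"y": 0,"z": 0,"turn": 0},{"x": 0,"y": 0,"z": 0,"turn": 0},{"x": 0,"y": 0,"z": 0,"turn": 0},{"x": 0,"y": 0,"z": 0,"turn": 0},{"x": 0,"y": 0,"z": 0,"turn": 0},{"x": 0,"y": 0,"z": 0,"turn": 0}], grip=25)

```text
t: 22.4
tool_pos: [0.4646, -0.2503, 0.009]
tool_rot: [0.001, 3.14, -0.003]
contact_force: [0.2, -5.0, 2.5]
opening: 0.0389
grip_force: 32.4
```

Emit:
carry_out(moves=[{"x": 0,"y": 0,"z": -1,"turn": 0},{"x": 0,"y": 0.3,"z": -1,"turn": 0},{"x": 0,"y": 0.7,"z": -1,"turn": 0},{"x": 0,"y": 1,"z": -0.6,"turn": 0},{"x": 0,"y": 1,"z": 0,"turn": 0},{"x": 0,"y": 1,"z": 0,"turn": 0},{"x": 0,"y": 1,"z": 0,"turn": 0},{"x": 0,"y": 1,"z": 0,"turn": 0}])

```text
t: 23.2
tool_pos: [0.4625, -0.0972, 0.0969]
tool_rot: [-0.001, -3.138, -0.005]
contact_force: [-0.0, -0.2, -0.7]
opening: 0.0391
grip_force: 32.1
```

Emit:
carry_out(moves=[{"x": 0.08,"y": 1,"z": 0,"turn": 0},{"x": 0.08,"y": 1,"z": 0,"turn": 0},{"x": 0.08,"y": 1,"z": 0,"turn": 0},{"x": 0.08,"y": 1,"z": 0,"turn": 0},{"x": 0.08,"y": 1,"z": 0,"turn": 0},{"x": 0.08,"y": 1,"z": 0,"turn": 0},{"x": 0.08,"y": 1,"z": 0,"turn": 0},{"x": 0.08,"y": 1,"z": 0,"turn": 0}])

```text
t: 24.0
tool_pos: [0.4461, 0.1021, 0.0969]
tool_rot: [-0.001, -3.137, -0.002]
contact_force: [0.0, 0.3, -0.9]
opening: 0.0392
grip_force: 32.1
```

Emit:
carry_out(moves=[{"x": 0,"y": 1,"z": 0,"turn": 0},{"x": 0,"y": 1,"z": 0,"turn": 0},{"x": 0,"y": 1,"z": 0,"turn": 0},{"x": 0,"y": 1,"z": 0.3,"turn": 0},{"x": 0,"y": 1,"z": 0.5,"turn": 0},{"x": 0,"y": 1,"z": 0.6,"turn": 0},{"x": 0,"y": 1,"z": 0.6,"turn": 0},{"x": 0,"y": 0.6,"z": 0.6,"turn": 0}])

```text
t: 24.8
tool_pos: [0.4461, 0.2919, 0.0314]
tool_rot: [0.0, -3.137, 0.0]
contact_force: [0.4, -0.8, -1.0]
opening: 0.0392
grip_force: 32.0
```

Emit:
carry_out(moves=[{"x": 0,"y": 0,"z": 0.3,"turn": 0},{"x": 0,"y": 0,"z": 0.2,"turn": 0},{"x": 0,"y": 0,"z": 0.1,"turn": 0},{"x": 0,"y": 0,"z": 0,"turn": 0},{"x": 0,"y": 0,"z": 0,"turn": 0},{"x": 0,"y": 0,"z": 0,"turn": 0},{"x": 0,"y": 0,"z": 0,"turn": 0},{"x": 0,"y": 0,"z": 0,"turn": 0}])

```text
t: 25.6
tool_pos: [0.4486, 0.2904, 0.0187]
tool_rot: [0.002, 3.141, 0.0]
contact_force: [0.1, 0.5, -0.8]
opening: 0.0394
grip_force: 32.1
```

Emit:
carry_out(moves=[{"x": 0,"y": 0,"z": 0.08,"turn": 0},{"x": 0,"y": 0,"z": 0,"turn": 0},{"x": 0,"y": 0,"z": 0,"turn": 0},{"x": 0,"y": 0,"z": 0,"turn": 0},{"x": 0,"y": 0,"z": 0,"turn": 0},{"x": 0,"y": 0,"z": 0,"turn": 0},{"x": 0,"y": 0,"z": 0,"turn": 0},{"x": 0,"y": 0,"z": 0,"turn": 0}])

```text
t: 26.4
tool_pos: [0.4487, 0.2906, 0.0165]
tool_rot: [0.001, 3.141, 0.0]
contact_force: [0.4, -0.5, 1.5]
opening: 0.0395
grip_force: 33.1
```

Emit:
carry_out(moves=[{"x": 0,"y": 0,"z": 0,"turn": 0},{"x": 0,"y": 0,"z": 0,"turn": 0},{"x": 0,"y": 0,"z": 0,"turn": 0},{"x": 0,"y": 0,"z": 0,"turn": 0},{"x": 0,"y": 0,"z": -0.3,"turn": 0},{"x": 0,"y": 0,"z": -0.6,"turn": 0},{"x": 0,"y": 0,"z": -1,"turn": 0},{"x": 0,"y": 0,"z": -1,"turn": 0}], grip=46)

```text
t: 27.2
tool_pos: [0.4484, 0.2905, 0.0907]
tool_rot: [0.001, 3.141, 0.0]
contact_force: [-0.6, 0.4, 0.2]
opening: 0.046
grip_force: 0.0
```

Emit:
carry_out(moves=[{"x": 0,"y": -1,"z": -0.6,"turn": 0},{"x": 0,"y": -1,"z": -0.5,"turn": 0},{"x": 0,"y": -1,"z": 0,"turn": 0},{"x": 0,"y": -1,"z": 0,"turn": 0},{"x": -0.1,"y": -1,"z": 0,"turn": 0},{"x": -0.1,"y": -1,"z": 0,"turn": 0},{"x": -0.1,"y": -1,"z": 0,"turn": 0},{"x": -0.1,"y": -1,"z": 0,"turn": 0}], grip=54)

```text
t: 28.0
tool_pos: [0.4587, 0.0895, 0.118]
tool_rot: [0.001, 3.139, 0.0]
contact_force: [1.0, -0.4, -0.5]
opening: 0.054
grip_force: 0.0
```

Emit:
carry_out(moves=[{"x": -0.1,"y": -1,"z": 0,"turn": 0},{"x": -0.1,"y": -1,"z": 0,"turn": 0},{"x": 0,"y": -1,"z": 0,"turn": 0},{"x": 0,"y": -1,"z": 0,"turn": 0},{"x": 0,"y": -1,"z": 0,"turn": 0},{"x": 0,"y": -1,"z": 0,"turn": 0},{"x": 0,"y": -1,"z": 0,"turn": 0},{"x": 0,"y": -1,"z": 0,"turn": 0}])

```text
t: 28.8
tool_pos: [0.4634, -0.1108, 0.118]
tool_rot: [0.001, 3.14, -0.001]
contact_force: [0.4, -0.1, 0.9]
opening: 0.054
grip_force: 0.0
```

Emit:
carry_out(moves=[{"x": 0,"y": -1,"z": 0,"turn": 0},{"x": 0,"y": -1,"z": 0,"turn": 0},{"x": 0,"y": -1,"z": 0,"turn": 0},{"x": 0,"y": -1,"z": 0,"turn": 0},{"x": 0,"y": -1,"z": 0,"turn": 0},{"x": 0,"y": -1,"z": 0,"turn": 0},{"x": 0,"y": -1,"z": 0,"turn": 0},{"x": 0,"y": -1,"z": 0,"turn": 0}])

```text
t: 29.6
tool_pos: [0.4632, -0.3109, 0.1181]
tool_rot: [0.001, 3.14, -0.002]
contact_force: [0.2, -0.1, -0.2]
opening: 0.0542
grip_force: 0.0
```

Emit:
carry_out(moves=[{"x": 0,"y": -0.3,"z": 0,"turn": 0},{"x": 0,"y": 0,"z": 0.3,"turn": 0},{"x": 0,"y": 0,"z": 0.5,"turn": 0},{"x": 0,"y": 0,"z": 0.6,"turn": 0},{"x": 0,"y": 0,"z": 0.6,"turn": 0},{"x": 0,"y": 0,"z": 0.4,"turn": 0},{"x": 0,"y": 0,"z": 0.3,"turn": 0},{"x": 0,"y": 0,"z": 0,"turn": 0}])

```text
t: 30.4
tool_pos: [0.4621, -0.3161, 0.047]
tool_rot: [-0.001, -3.139, -0.003]
contact_force: [-0.7, -0.8, -0.5]
opening: 0.054
grip_force: 0.0
```

Run:
```python
from h import *
np.set_printoptions(precision=3,suppress=True)
snap('top','t4');print(ctrl.get_obs()['tool_pos'])
for d in ctrl.mark_of('top','billet0')[:5]: print('billet',round(d['confidence'],2),np.round(d['pixel']),ray('top',d['pixel'],.03)[:2])
```

```text
[ 0.463 -0.317  0.048]
billet 0.75 [146. 243.] [0.446 0.345]
billet 0.64 [156. 242.] [0.45  0.314]
billet 0.62 [370. 234.] [ 0.46  -0.313]
```

Emit:
carry_out(moves=[{"x": 0,"y": 0,"z": 0.5,"turn": 0},{"x": 0,"y": 0,"z": 0.5,"turn": 0},{"x": 0,"y": 0,"z": 0.3,"turn": 0},{"x": 0,"y": 0,"z": 0.25,"turn": 0},{"x": 0,"y": 0,"z": 0,"turn": 0},{"x": 0,"y": 0,"z": 0,"turn": 0},{"x": 0,"y": 0,"z": 0,"turn": 0},{"x": 0,"y": 0,"z": 0,"turn": 0}])

```text
t: 31.3
tool_pos: [0.4632, -0.3174, 0.0106]
tool_rot: [0.001, 3.141, -0.001]
contact_force: [0.2, -0.3, -0.2]
opening: 0.0542
grip_force: 0.0
```

Emit:
carry_out(moves=[{"x": 0,"y": 0,"z": 0,"turn": 0},{"x": 0,"y": 0,"z": 0,"turn": 0},{"x": 0,"y": 0,"z": 0,"turn": 0},{"x": 0,"y": 0,"z": 0,"turn": 0},{"x": 0,"y": 0,"z": 0,"turn": 0},{"x": 0,"y": 0,"z": 0,"turn": 0},{"x": 0,"y": 0,"z": 0,"turn": 0},{"x": 0,"y": 0,"z": 0,"turn": 0}], grip=25)

```text
t: 32.1
tool_pos: [0.4632, -0.3174, 0.0107]
tool_rot: [0.001, 3.141, -0.001]
contact_force: [-0.9, 0.0, 5.4]
opening: 0.0391
grip_force: 30.2
```

Emit:
carry_out(moves=[{"x": 0,"y": 0,"z": -1,"turn": 0},{"x": 0,"y": 0.3,"z": -1,"turn": 0},{"x": 0,"y": 0.7,"z": -1,"turn": 0},{"x": 0,"y": 1,"z": -0.6,"turn": 0},{"x": 0,"y": 1,"z": 0,"turn": 0},{"x": 0,"y": 1,"z": 0,"turn": 0},{"x": 0,"y": 1,"z": 0,"turn": 0},{"x": 0,"y": 1,"z": 0,"turn": 0}])

```text
t: 32.9
tool_pos: [0.4623, -0.1657, 0.0991]
tool_rot: [-0.002, -3.141, -0.001]
contact_force: [0.2, 0.5, -1.5]
opening: 0.039
grip_force: 30.6
```

Emit:
carry_out(moves=[{"x": 0.07,"y": 1,"z": 0,"turn": 0},{"x": 0.07,"y": 1,"z": 0,"turn": 0},{"x": 0.07,"y": 1,"z": 0,"turn": 0},{"x": 0.07,"y": 1,"z": 0,"turn": 0},{"x": 0.07,"y": 1,"z": 0,"turn": 0},{"x": 0.07,"y": 1,"z": 0,"turn": 0},{"x": 0.07,"y": 1,"z": 0,"turn": 0},{"x": 0.07,"y": 1,"z": 0,"turn": 0}])

```text
t: 33.7
tool_pos: [0.4483, 0.0341, 0.0991]
tool_rot: [-0.001, -3.14, -0.001]
contact_force: [0.6, -0.4, -0.6]
opening: 0.0391
grip_force: 30.6
```

Emit:
carry_out(moves=[{"x": 0,"y": 1,"z": 0,"turn": 0},{"x": 0,"y": 1,"z": 0,"turn": 0},{"x": 0,"y": 1,"z": 0,"turn": 0},{"x": 0,"y": 1,"z": 0.2,"turn": 0},{"x": 0,"y": 1,"z": 0.4,"turn": 0},{"x": 0,"y": 1,"z": 0.5,"turn": 0},{"x": 0,"y": 1,"z": 0.5,"turn": 0},{"x": 0,"y": 1,"z": 0.5,"turn": 0}])

```text
t: 34.5
tool_pos: [0.4484, 0.2339, 0.0461]
tool_rot: [-0.001, -3.14, 0.0]
contact_force: [-0.6, 0.5, -0.8]
opening: 0.0393
grip_force: 30.6
```

Emit:
carry_out(moves=[{"x": 0,"y": 0.7,"z": 0.5,"turn": 0},{"x": 0,"y": 0,"z": 0.3,"turn": 0},{"x": 0,"y": 0,"z": 0.2,"turn": 0},{"x": 0,"y": 0,"z": 0.1,"turn": 0},{"x": 0,"y": 0,"z": 0,"turn": 0},{"x": 0,"y": 0,"z": 0,"turn": 0},{"x": 0,"y": 0,"z": 0,"turn": 0},{"x": 0,"y": 0,"z": 0,"turn": 0}])

```text
t: 35.3
tool_pos: [0.4496, 0.2502, 0.0204]
tool_rot: [0.002, 3.141, 0.0]
contact_force: [-0.4, 0.1, 0.1]
opening: 0.0391
grip_force: 30.8
```

Release, then back for the fourth (y −0.383: dy −0.633 → −25.3 units).

Emit:
carry_out(moves=[{"x": 0,"y": 0,"z": 0.03,"turn": 0},{"x": 0,"y": 0,"z": 0,"turn": 0},{"x": 0,"y": 0,"z": 0,"turn": 0},{"x": 0,"y": 0,"z": 0,"turn": 0},{"x": 0,"y": 0,"z": -0.3,"turn": 0},{"x": 0,"y": 0,"z": -0.6,"turn": 0},{"x": 0,"y": 0,"z": -1,"turn": 0},{"x": 0,"y": 0,"z": -1,"turn": 0}], grip=46)

```text
t: 36.1
tool_pos: [0.4494, 0.2505, 0.0937]
tool_rot: [0.001, 3.141, 0.0]
contact_force: [-0.2, 1.0, 0.4]
opening: 0.0461
grip_force: 0.0
```

Emit:
carry_out(moves=[{"x": 0,"y": -1,"z": -0.6,"turn": 0},{"x": 0,"y": -1,"z": -0.4,"turn": 0},{"x": 0,"y": -1,"z": 0,"turn": 0},{"x": 0,"y": -1,"z": 0,"turn": 0},{"x": -0.1,"y": -1,"z": 0,"turn": 0},{"x": -0.1,"y": -1,"z": 0,"turn": 0},{"x": -0.1,"y": -1,"z": 0,"turn": 0},{"x": -0.1,"y": -1,"z": 0,"turn": 0}], grip=54)

```text
t: 36.9
tool_pos: [0.4597, 0.0495, 0.1185]
tool_rot: [0.001, 3.139, -0.0]
contact_force: [0.0, 0.4, 1.0]
opening: 0.0537
grip_force: 0.0
```

Emit:
carry_out(moves=[{"x": -0.1,"y": -1,"z": 0,"turn": 0},{"x": 0,"y": -1,"z": 0,"turn": 0},{"x": 0,"y": -1,"z": 0,"turn": 0},{"x": 0,"y": -1,"z": 0,"turn": 0},{"x": 0,"y": -1,"z": 0,"turn": 0},{"x": 0,"y": -1,"z": 0,"turn": 0},{"x": 0,"y": -1,"z": 0,"turn": 0},{"x": 0,"y": -1,"z": 0,"turn": 0}])

```text
t: 37.7
tool_pos: [0.4619, -0.1508, 0.1185]
tool_rot: [0.001, 3.14, -0.002]
contact_force: [0.7, -0.2, -0.4]
opening: 0.0537
grip_force: 0.0
```

Emit:
carry_out(moves=[{"x": 0,"y": -1,"z": 0,"turn": 0},{"x": 0,"y": -1,"z": 0,"turn": 0},{"x": 0,"y": -1,"z": 0,"turn": 0},{"x": 0,"y": -1,"z": 0,"turn": 0},{"x": 0,"y": -1,"z": 0,"turn": 0},{"x": 0,"y": -1,"z": 0,"turn": 0},{"x": 0,"y": -1,"z": 0,"turn": 0},{"x": 0,"y": -1,"z": 0,"turn": 0}])

```text
t: 38.5
tool_pos: [0.4616, -0.3509, 0.1185]
tool_rot: [0.001, 3.14, -0.002]
contact_force: [0.2, -0.4, 0.6]
opening: 0.0537
grip_force: 0.0
```

Emit:
carry_out(moves=[{"x": 0,"y": -1,"z": 0,"turn": 0},{"x": 0,"y": -0.3,"z": 0,"turn": 0},{"x": 0,"y": 0,"z": 0.4,"turn": 0},{"x": 0,"y": 0,"z": 0.6,"turn": 0},{"x": 0,"y": 0,"z": 0.6,"turn": 0},{"x": 0,"y": 0,"z": 0.6,"turn": 0},{"x": 0,"y": 0,"z": 0.4,"turn": 0},{"x": 0,"y": 0,"z": 0,"turn": 0}])

```text
t: 39.3
tool_pos: [0.4601, -0.3803, 0.0488]
tool_rot: [-0.0, -3.138, -0.006]
contact_force: [-1.0, 1.3, -0.7]
opening: 0.054
grip_force: 0.0
```

Run:
```python
from h import *
np.set_printoptions(precision=3,suppress=True)
snap('top','t5');a=snap('side','s5');print(ctrl.get_obs()['tool_pos'])
for c in('top','side'):
  for d in ctrl.mark_of(c,'billet0')[:5]: print('billet',c,round(d['confidence'],2),np.round(d['pixel']),ray(c,d['pixel'],.03)[:2])
cv2.imwrite('pics/s5c.png',cv2.resize(a[120:345,170:460],None,fx=2.65,fy=2.65,interpolation=cv2.INTER_CUBIC)[:,:,::-1])
```

```text
[ 0.461 -0.382  0.051]
billet top 0.84 [143. 243.] [0.447 0.353]
billet top 0.76 [158. 241.] [0.453 0.309]
billet top 0.72 [393. 231.] [ 0.466 -0.38 ]
billet top 0.6 [173. 244.] [0.442 0.264]
billet side 0.86 [214. 193.] [0.449 0.282]
billet side 0.65 [201. 184.] [0.442 0.356]
billet side 0.63 [214. 184.] [0.476 0.321]
billet side 0.6 [356. 308.] [ 0.464 -0.384]
```

View pics/s5c.png

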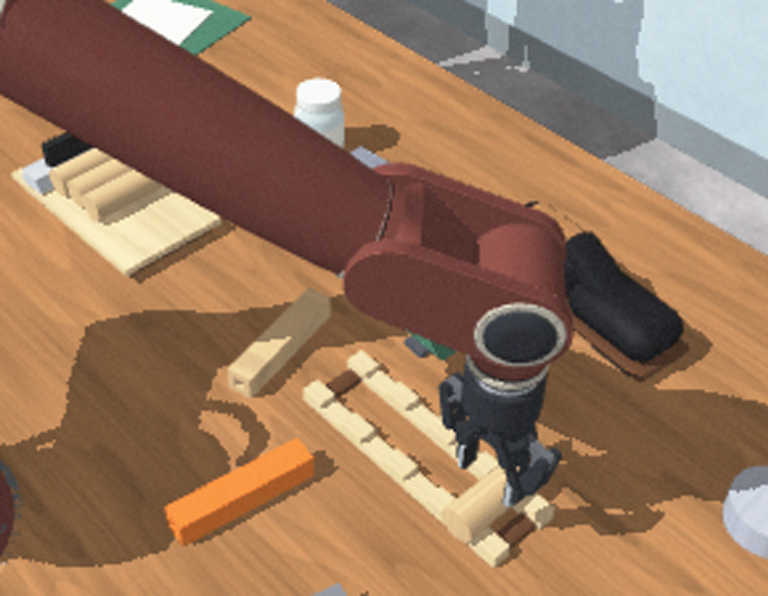

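Three billets lie side by side on the board at crop (110,180); the gripper straddles the fourth.

Emit:
carry_out(moves=[{"x": 0,"y": 0,"z": 0.5,"turn": 0},{"x": 0,"y": 0,"z": 0.5,"turn": 0},{"x": 0,"y": 0,"z": 0.35,"turn": 0},{"x": 0,"y": 0,"z": 0.25,"turn": 0},{"x": 0,"y": 0,"z": 0,"turn": 0},{"x": 0,"y": 0,"z": 0,"turn": 0},{"x": 0,"y": 0,"z": 0,"turn": 0},{"x": 0,"y": 0,"z": 0,"turn": 0}])

```text
t: 40.3
tool_pos: [0.4617, -0.3824, 0.0125]
tool_rot: [0.001, 3.141, -0.001]
contact_force: [0.2, 0.0, 0.1]
opening: 0.0539
grip_force: 0.0
```

Emit:
carry_out(moves=[{"x": 0,"y": 0,"z": 0,"turn": 0},{"x": 0,"y": 0,"z": 0,"turn": 0},{"x": 0,"y": 0,"z": 0,"turn": 0},{"x": 0,"y": 0,"z": 0,"turn": 0},{"x": 0,"y": 0,"z": 0,"turn": 0},{"x": 0,"y": 0,"z": 0,"turn": 0},{"x": 0,"y": 0,"z": 0,"turn": 0},{"x": 0,"y": 0,"z": 0,"turn": 0}], grip=25)

```text
t: 41.1
tool_pos: [0.4618, -0.383, 0.0127]
tool_rot: [0.001, 3.14, -0.003]
contact_force: [-0.6, -5.1, 4.8]
opening: 0.0388
grip_force: 30.9
```

Emit:
carry_out(moves=[{"x": 0,"y": 0,"z": -1,"turn": 0},{"x": 0,"y": 0.3,"z": -1,"turn": 0},{"x": 0,"y": 0.7,"z": -1,"turn": 0},{"x": 0,"y": 1,"z": -0.5,"turn": 0},{"x": 0,"y": 1,"z": 0,"turn": 0},{"x": 0,"y": 1,"z": 0,"turn": 0},{"x": 0,"y": 1,"z": 0,"turn": 0},{"x": 0,"y": 1,"z": 0,"turn": 0}])

```text
t: 41.9
tool_pos: [0.4597, -0.229, 0.0971]
tool_rot: [-0.001, -3.137, -0.008]
contact_force: [0.0, 0.1, -0.4]
opening: 0.0391
grip_force: 30.7
```

Emit:
carry_out(moves=[{"x": 0.06,"y": 1,"z": 0,"turn": 0},{"x": 0.06,"y": 1,"z": 0,"turn": 0},{"x": 0.06,"y": 1,"z": 0,"turn": 0},{"x": 0.06,"y": 1,"z": 0,"turn": 0},{"x": 0.06,"y": 1,"z": 0,"turn": 0},{"x": 0.06,"y": 1,"z": 0,"turn": 0},{"x": 0.06,"y": 1,"z": 0,"turn": 0},{"x": 0.06,"y": 1,"z": 0,"turn": 0}])

```text
t: 42.7
tool_pos: [0.4472, -0.0297, 0.0972]
tool_rot: [-0.001, -3.136, -0.005]
contact_force: [0.2, -0.2, -0.3]
opening: 0.0386
grip_force: 30.7
```

Emit:
carry_out(moves=[{"x": 0,"y": 1,"z": 0,"turn": 0},{"x": 0,"y": 1,"z": 0,"turn": 0},{"x": 0,"y": 1,"z": 0,"turn": 0},{"x": 0,"y": 1,"z": 0,"turn": 0},{"x": 0,"y": 1,"z": 0,"turn": 0},{"x": 0,"y": 1,"z": 0.1,"turn": 0},{"x": 0,"y": 1,"z": 0.4,"turn": 0},{"x": 0,"y": 1,"z": 0.5,"turn": 0}])

```text
t: 43.5
tool_pos: [0.4476, 0.1694, 0.0727]
tool_rot: [-0.001, -3.137, -0.001]
contact_force: [-0.2, 0.2, -1.3]
opening: 0.0391
grip_force: 30.7
```

Emit:
carry_out(moves=[{"x": 0,"y": 0.6,"z": 0.5,"turn": 0},{"x": 0,"y": 0,"z": 0.5,"turn": 0},{"x": 0,"y": 0,"z": 0.5,"turn": 0},{"x": 0,"y": 0,"z": 0.3,"turn": 0},{"x": 0,"y": 0,"z": 0.1,"turn": 0},{"x": 0,"y": 0,"z": 0,"turn": 0},{"x": 0,"y": 0,"z": 0,"turn": 0},{"x": 0,"y": 0,"z": 0,"turn": 0}])

```text
t: 44.3
tool_pos: [0.4504, 0.1828, 0.0274]
tool_rot: [0.002, 3.14, 0.001]
contact_force: [-0.3, 0.4, -0.8]
opening: 0.0394
grip_force: 30.8
```

Emit:
carry_out(moves=[{"x": 0,"y": 0.3,"z": 0,"turn": 0},{"x": 0,"y": 0.4,"z": 0,"turn": 0},{"x": 0,"y": 0.25,"z": 0.05,"turn": 0},{"x": 0,"y": 0,"z": 0.04,"turn": 0},{"x": 0,"y": 0,"z": 0,"turn": 0},{"x": 0,"y": 0,"z": 0,"turn": 0},{"x": 0,"y": 0,"z": 0,"turn": 0},{"x": 0,"y": 0,"z": 0,"turn": 0}])

```text
t: 45.1
tool_pos: [0.4498, 0.2065, 0.0245]
tool_rot: [-0.002, -3.142, 0.0]
contact_force: [-0.2, -0.3, -1.0]
opening: 0.0394
grip_force: 30.8
```

Emit:
carry_out(moves=[{"x": 0,"y": 0,"z": 0,"turn": 0},{"x": 0,"y": 0,"z": 0,"turn": 0},{"x": 0,"y": 0,"z": 0,"turn": 0},{"x": 0,"y": 0,"z": 0,"turn": 0},{"x": 0,"y": 0,"z": -0.3,"turn": 0},{"x": 0,"y": 0,"z": -0.6,"turn": 0},{"x": 0,"y": 0,"z": -1,"turn": 0},{"x": 0,"y": 0,"z": -1,"turn": 0}], grip=46)

```text
t: 45.9
tool_pos: [0.4495, 0.2066, 0.098]
tool_rot: [-0.001, -3.141, 0.0]
contact_force: [-0.4, 1.2, 0.8]
opening: 0.0457
grip_force: 0.0
```

Emit:
carry_out(moves=[{"x": 0,"y": -0.5,"z": -1,"turn": 0},{"x": 0,"y": -0.5,"z": -1,"turn": 0},{"x": 0,"y": -0.5,"z": -1,"turn": 0},{"x": 0,"y": -0.5,"z": -1,"turn": 0},{"x": -0.53,"y": -0.85,"z": 0,"turn": 0},{"x": -0.53,"y": -0.85,"z": 0,"turn": 0},{"x": -0.53,"y": -0.85,"z": 0,"turn": 0},{"x": -0.53,"y": -0.85,"z": 0,"turn": 0}], grip=60)

```text
t: 46.7
tool_pos: [0.5032, 0.0708, 0.1979]
tool_rot: [0.001, 3.141, 0.0]
contact_force: [-0.2, -0.5, 0.3]
opening: 0.0602
grip_force: 0.0
```

Run:
```python
from h import *
np.set_printoptions(precision=3,suppress=True)
snap('top','t6');snap('side','s6')
for n,z in dict(rests=.055,head_tip=.075,tail_tip=.075,tail_post=.144,blank=.016,lathe=0).items():
  for c in('top','side'):
    for d in ctrl.mark_of(c,n)[:2]: print(n,c,round(d['confidence'],2),np.round(d['pixel'],1),ray(c,d['pixel'],z)[:2])
print(ctrl.get_obs()['tool_pos'])
```

```text
rests top 0.97 [254.6 185.6] [0.605 0.024]
rests side 0.67 [296.2 202.1] [0.615 0.027]
head_tip side 0.94 [282.7 185.6] [0.622 0.105]
tail_tip top 0.62 [280.5 180.4] [ 0.616 -0.051]
tail_tip top 0.62 [156.1 241.9] [0.448 0.301]
tail_tip side 0.78 [310.2 207.4] [ 0.616 -0.041]
tail_post top 0.61 [298.3 179.1] [ 0.607 -0.096]
tail_post side 0.64 [320.2 201.1] [ 0.605 -0.095]
blank top 0.7 [414.1 307.4] [ 0.243 -0.436]
blank top 0.56 [283.9 241.1] [ 0.444 -0.059]
blank side 0.97 [273.8 250.1] [ 0.441 -0.063]
blank side 0.78 [262.1 303.8] [ 0.288 -0.197]
lathe top 0.65 [281.1 180.1] [ 0.629 -0.055]
lathe top 0.61 [259.7 184.6] [0.617 0.01 ]
lathe side 0.58 [296.6 214.7] [0.613 0.024]
lathe side 0.31 [285.7 187.3] [0.683 0.162]
[0.503 0.072 0.197]
```

Emit:
carry_out(moves=[{"x": -0.52,"y": -0.845,"z": 0,"turn": 0},{"x": -0.52,"y": -0.845,"z": 0,"turn": 0},{"x": -0.52,"y": -0.845,"z": 0,"turn": 0},{"x": -0.52,"y": -0.845,"z": 0,"turn": 0},{"x": -0.52,"y": -0.845,"z": 0,"turn": 0},{"x": -0.52,"y": -0.845,"z": 0,"turn": 0},{"x": -0.52,"y": -0.845,"z": 0,"turn": 0},{"x": -0.52,"y": -0.845,"z": 0,"turn": 0}])

```text
t: 48.2
tool_pos: [0.607, -0.0983, 0.1969]
tool_rot: [-0.001, -3.141, -0.0]
contact_force: [0.5, 0.4, -0.1]
opening: 0.0602
grip_force: 0.0
```

Emit:
carry_out(moves=[{"x": 0,"y": 0,"z": 0.3,"turn": 0},{"x": 0,"y": 0,"z": 0.5,"turn": 0},{"x": 0,"y": 0,"z": 0.5,"turn": 0},{"x": 0,"y": 0,"z": 0.5,"turn": 0},{"x": 0,"y": 0,"z": 0.5,"turn": 0},{"x": 0,"y": 0,"z": 0.5,"turn": 0},{"x": 0,"y": 0,"z": 0.4,"turn": 0},{"x": 0,"y": 0,"z": 0.2,"turn": 0}])

```text
t: 49.0
tool_pos: [0.6059, -0.0971, 0.1104]
tool_rot: [-0.001, -3.14, -0.001]
contact_force: [0.6, -0.2, 0.2]
opening: 0.0603
grip_force: 0.0
```

Emit:
carry_out(moves=[{"x": 0,"y": 0,"z": 0,"turn": 0},{"x": 0,"y": 0,"z": 0,"turn": 0},{"x": 0,"y": 0,"z": 0,"turn": 0},{"x": 0,"y": 0,"z": 0,"turn": 0},{"x": 0,"y": 0,"z": 0,"turn": 0},{"x": 0,"y": 0,"z": 0,"turn": 0},{"x": 0,"y": 0,"z": 0,"turn": 0},{"x": 0,"y": 0,"z": 0,"turn": 0}], grip=10, newtons=25)

```text
t: 49.8
tool_pos: [0.6072, -0.098, 0.1131]
tool_rot: [0.001, 3.14, -0.002]
contact_force: [0.0, -4.7, 5.3]
opening: 0.0191
grip_force: 25.1
```

Emit:
carry_out(moves=[{"x": 0.01,"y": -0.2,"z": 0,"turn": 0},{"x": 0.01,"y": -0.3,"z": 0,"turn": 0},{"x": 0.01,"y": -0.4,"z": 0,"turn": 0},{"x": 0.01,"y": -0.4,"z": 0,"turn": 0},{"x": 0.01,"y": -0.4,"z": 0,"turn": 0},{"x": 0.01,"y": -0.4,"z": 0,"turn": 0},{"x": 0,"y": -0.3,"z": 0,"turn": 0},{"x": 0,"y": 0,"z": 0,"turn": 0}])

```text
t: 50.6
tool_pos: [0.6049, -0.1568, 0.1131]
tool_rot: [-0.001, -3.141, -0.004]
contact_force: [-3.4, 1.4, 8.6]
opening: 0.019
grip_force: 25.5
```

Emit:
carry_out(moves=[{"x": 0,"y": 0,"z": 0,"turn": 0},{"x": 0,"y": 0,"z": 0,"turn": 0},{"x": 0,"y": 0,"z": 0,"turn": 0},{"x": 0,"y": 0,"z": 0,"turn": 0},{"x": 0,"y": 0,"z": -0.5,"turn": 0},{"x": 0,"y": 0,"z": -1,"turn": 0},{"x": 0,"y": 0,"z": -1,"turn": 0},{"x": 0,"y": 0,"z": -1,"turn": 0}], grip=60)

```text
t: 51.4
tool_pos: [0.6051, -0.1574, 0.2015]
tool_rot: [0.001, 3.141, -0.0]
contact_force: [0.3, -0.1, -0.1]
opening: 0.06
grip_force: 0.0
```

Run:
```python
from h import *
np.set_printoptions(precision=3,suppress=True)
a=snap('top','t7');b=snap('side','s7')
for n,z in dict(blank=.016,tail_tip=.075,tail_post=.144,billet0=.03).items():
  for c in('top','side'):
    for d in ctrl.mark_of(c,n)[:4]: print(n,c,round(d['confidence'],2),np.round(d['pixel'],1),ray(c,d['pixel'],z)[:2])
A=cv2.resize(a[200:300,220:345],None,fx=3.2,fy=4.5,interpolation=cv2.INTER_CUBIC)
B=cv2.resize(b[210:300,230:330],None,fx=4,fy=5,interpolation=cv2.INTER_CUBIC)
cv2.imwrite('pics/c7.png',np.hstack([A,B])[:,:,::-1])if A.shape[0]==B.shape[0] else print(A.shape,B.shape)
```

```text
blank top 0.7 [283.4 241.6] [ 0.443 -0.058]
blank top 0.59 [335.  293.6] [ 0.288 -0.206]
blank top 0.59 [412.5 308.1] [ 0.241 -0.431]
blank side 0.9 [260.6 302.8] [ 0.287 -0.192]
blank side 0.77 [273.2 248.4] [ 0.444 -0.056]
blank side 0.71 [308.2 371.3] [ 0.249 -0.427]
tail_tip top 0.74 [300.1 182.3] [ 0.61  -0.107]
tail_tip side 0.78 [323.6 217.5] [ 0.614 -0.104]
tail_post top 0.68 [323.7 178.3] [ 0.608 -0.164]
tail_post side 0.83 [333.2 213.2] [ 0.595 -0.16 ]
billet0 top 0.97 [187.4 239.4] [0.454 0.223]
billet0 top 0.8 [157.4 241.1] [0.451 0.31 ]
billet0 top 0.7 [169.4 241.3] [0.45  0.275]
billet0 top 0.67 [146.3 242.2] [0.449 0.343]
billet0 side 0.73 [326.  215.9] [ 0.661 -0.07 ]
billet0 side 0.72 [212.6 193.4] [0.444 0.282]
billet0 side 0.61 [221.1 200.3] [0.446 0.23 ]
billet0 side 0.53 [209.8 188.1] [0.453 0.313]
```

View pics/c7.png

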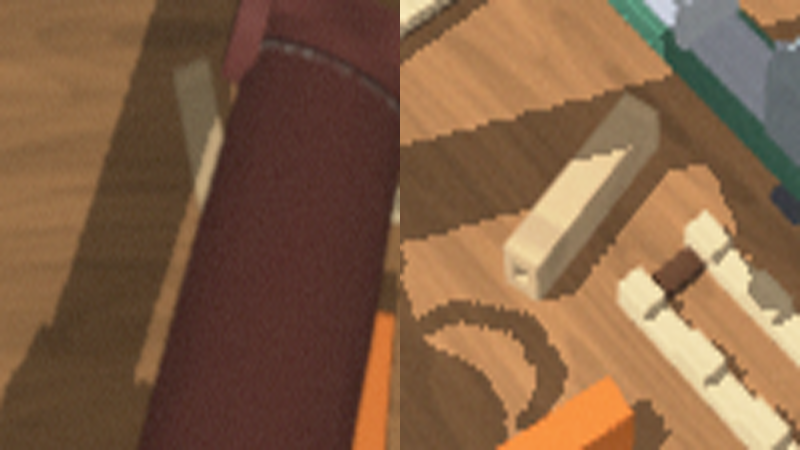

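The blank lies unmoved (side crop, from (525,265) to (645,110)), with the hole visible in its near end. All four billets are on the board.

Run:
```python
from h import *
np.set_printoptions(precision=4,suppress=True)
P=[ray('side',p,.032)[:2] for p in[(257,258),(266.3,263),(286.3,229),(294.5,233.6)]]
print(np.array(P),np.mean(P,0)); d=(P[2]+P[3]-P[0]-P[1])/2;print(d,np.hypot(*d),np.arctan2(d[1],d[0]))
```

```text
[[ 0.3735 -0.066 ]
 [ 0.3821 -0.1002]
 [ 0.5207 -0.0307]
 [ 0.5265 -0.064 ]] [ 0.4507 -0.0652]
[0.1458 0.0357] 0.150135231143877 0.24022958781997517
```

Emit:
carry_out(moves=[{"x": 0.8,"y": 0.4,"z": 0,"turn": 0},{"x": 0.8,"y": 0.5,"z": 0,"turn": 0},{"x": 0.8,"y": 0.5,"z": 0,"turn": 0},{"x": 0.8,"y": 0.5,"z": 0,"turn": 0},{"x": 0.8,"y": 0.5,"z": 0.3,"turn": 0},{"x": 0.8,"y": 0.5,"z": 0.5,"turn": 0},{"x": 0.8,"y": 0.4,"z": 0.6,"turn": 0},{"x": 0.68,"y": 0.38,"z": 0.6,"turn": 0}], grip=58)

```text
t: 52.7
tool_pos: [0.4469, -0.0647, 0.1485]
tool_rot: [-0.001, -3.141, -0.0]
contact_force: [-0.1, 0.1, -0.3]
opening: 0.0582
grip_force: 0.0
```

Emit:
carry_out(moves=[{"x": 0,"y": 0,"z": 0.2,"turn": -0.118},{"x": 0,"y": 0,"z": 0.5,"turn": -0.119},{"x": 0,"y": 0,"z": 0.6,"turn": 0},{"x": 0,"y": 0,"z": 0.6,"turn": 0},{"x": 0,"y": 0,"z": 0.6,"turn": 0},{"x": 0,"y": 0,"z": 0.6,"turn": 0},{"x": 0,"y": 0,"z": 0.6,"turn": 0},{"x": 0,"y": 0,"z": 0.4,"turn": 0}])

```text
t: 53.5
tool_pos: [0.4471, -0.065, 0.0455]
tool_rot: [0.37, -3.118, -0.002]
contact_force: [0.0, 0.2, -0.8]
opening: 0.0577
grip_force: 0.0
```

Run:
```python
from h import *
np.set_printoptions(precision=4,suppress=True)
a=snap('side','s8');o=ctrl.get_obs();print(o['tool_pos'],o['tool_rot'])
for c in('side',):
    for d in ctrl.mark_of(c,'blank')[:4]: print(c,round(d['confidence'],2),np.round(d['pixel'],1),ray(c,d['pixel'],.016)[:2])
cv2.imwrite('pics/s8c.png',cv2.resize(a[200:290,220:340],None,fx=6,fy=6,interpolation=cv2.INTER_CUBIC)[:,:,::-1])
```

```text
[ 0.4462 -0.0647  0.0442] [ 0.3695 -3.1157 -0.0029]
side 0.94 [306.5 371.4] [ 0.2454 -0.425 ]
side 0.87 [273.7 248.9] [ 0.4439 -0.059 ]
side 0.69 [261.3 304.5] [ 0.2847 -0.1977]
side 0.29 [208.1 186.4] [0.4624 0.3416]
```

View pics/s8c.png

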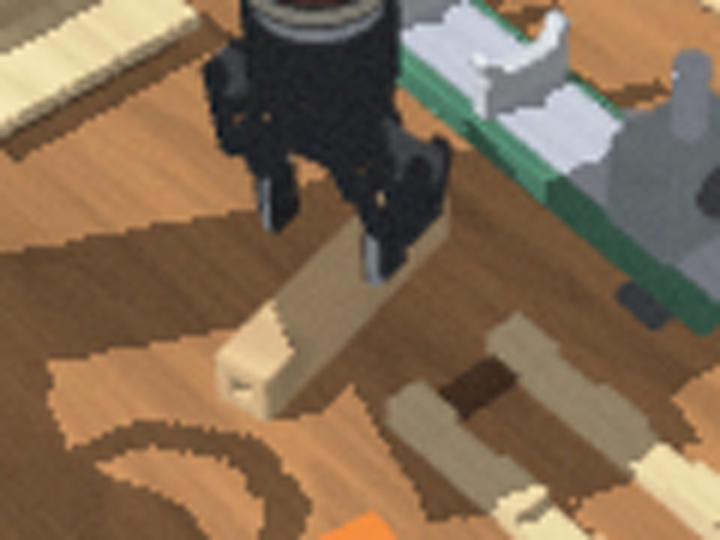

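The fingers straddle the blank squarely at crop (320,260).

Emit:
carry_out(moves=[{"x": 0,"y": 0,"z": 0.4,"turn": 0},{"x": 0,"y": 0,"z": 0.5,"turn": 0},{"x": 0,"y": 0,"z": 0.4,"turn": 0},{"x": 0,"y": 0,"z": 0.25,"turn": 0},{"x": 0,"y": 0,"z": 0.08,"turn": 0},{"x": 0,"y": 0,"z": 0,"turn": 0},{"x": 0,"y": 0,"z": 0,"turn": 0},{"x": 0,"y": 0,"z": 0,"turn": 0}])

```text
t: 54.4
tool_pos: [0.4486, -0.0654, 0.0068]
tool_rot: [-0.37, 3.119, -0.001]
contact_force: [0.8, -0.0, 0.3]
opening: 0.0575
grip_force: 0.0
```

Emit:
carry_out(moves=[{"x": 0,"y": 0,"z": 0,"turn": 0},{"x": 0,"y": 0,"z": 0,"turn": 0},{"x": 0,"y": 0,"z": 0,"turn": 0},{"x": 0,"y": 0,"z": 0,"turn": 0},{"x": 0,"y": 0,"z": 0,"turn": 0},{"x": 0,"y": 0,"z": 0,"turn": 0},{"x": 0,"y": 0,"z": 0,"turn": 0},{"x": 0,"y": 0,"z": 0,"turn": 0}], grip=20, newtons=40)

```text
t: 55.2
tool_pos: [0.4486, -0.0655, 0.0068]
tool_rot: [-0.37, 3.119, -0.001]
contact_force: [0.5, 1.2, 6.0]
opening: 0.031
grip_force: 42.1
```

Emit:
carry_out(moves=[{"x": 0,"y": 0,"z": -0.5,"turn": 0},{"x": 0,"y": 0,"z": -1,"turn": 0},{"x": 0,"y": 0,"z": -1,"turn": 0},{"x": 0,"y": 0,"z": -1,"turn": 0},{"x": 0,"y": 0,"z": -1,"turn": 0},{"x": 0,"y": 0,"z": -1,"turn": 0},{"x": 0,"y": 0,"z": -0.5,"turn": 0},{"x": 0,"y": 0,"z": 0,"turn": 0}])

```text
t: 56.0
tool_pos: [0.449, -0.0656, 0.1582]
tool_rot: [-0.37, 3.116, -0.002]
contact_force: [0.0, 0.0, -1.2]
opening: 0.031
grip_force: 41.4
```

Run:
```python
from h import *
np.set_printoptions(precision=4,suppress=True)
o=ctrl.get_obs();print(o['q'])
im=cv2.imread('pics/t0.png').astype(float);k=ctrl.calibration('top')
B,G,R=im[...,0],im[...,1],im[...,2];m=(G>1.25*R)&(G>1.1*B)
m[:160]=0;m[205:]=0;m[:,:195]=0;m[:,345:]=0
cols=[c for c in range(228,334) if m[:,c].any()]
lo=np.array([[c,np.where(m[:,c])[0].max()+1] for c in cols]);hi=np.array([[c,np.where(m[:,c])[0].min()] for c in cols])
for nm,e,z in(('near',lo,.0),('near33',lo,.033),('far33',hi,.033)):
  W=np.array([ray('top',p,z)[:2] for p in e]);
  for _ in range(3):
    f=np.polyfit(W[:,1],W[:,0],1);r=abs(np.polyval(f,W[:,1])-W[:,0]);W=W[r<max(2.0*np.median(r),.0015)]
  print(nm,'x=%.4f at y=.017, slope %.4f n=%d'%(np.polyval(f,.017),f[0],len(W)))
hm=m[:,195:228];ys,xs=np.where(hm);print('head cols',xs.min()+195,xs.max()+195,'rows',ys.min(),ys.max())
r=cv2.minAreaRect(np.c_[xs+195,ys].astype(np.float32));print(r)
for c in(xs.min()+195,xs.max()+196): print(ray('top',(c,(ys.min()+ys.max())/2),.103))
# bed end (tail side)
print('bed end col',np.where(m.any(0))[0].max(), ray('top',(np.where(m.any(0))[0].max()+1,185),.033))
# predicted tips pixel check
```

```text
[-0.3093 -0.3243  2.077   0.0001  1.3853 -2.1163]
near x=0.5807 at y=.017, slope 0.0420 n=94
near33 x=0.5767 at y=.017, slope 0.0420 n=96
far33 x=0.6455 at y=.017, slope 0.0381 n=63
head cols 199 227 rows 168 195
((213.0, 181.5), (27.0, 28.0), 90.0)
[0.6123 0.1756 0.103 ]
[0.6109 0.0954 0.103 ]
bed end col 333 [ 0.6064 -0.2102  0.033 ]
```

Emit:
carry_out(moves=[{"x": 0,"y": 0,"z": 0,"turn": 0.142},{"x": 0,"y": 0,"z": 0,"turn": 0.142},{"x": 0,"y": 0,"z": 0,"turn": 0.142},{"x": 0,"y": 0,"z": 0,"turn": 0.142},{"x": 0,"y": 0,"z": 0,"turn": 0.142},{"x": 0,"y": 0,"z": 0,"turn": 0.142},{"x": 0,"y": 0,"z": 0,"turn": 0.142},{"x": 0,"y": 0,"z": 0,"turn": 0.142}])

```text
t: 56.8
tool_pos: [0.4468, -0.0649, 0.154]
tool_rot: [-1.373, -2.821, 0.001]
contact_force: [-0.6, 0.3, -1.2]
opening: 0.0313
grip_force: 41.4
```

Emit:
carry_out(moves=[{"x": 0,"y": 0,"z": 0,"turn": 0.142},{"x": 0,"y": 0,"z": 0,"turn": 0.142},{"x": 0,"y": 0,"z": 0,"turn": 0.142},{"x": 0,"y": 0,"z": 0,"turn": 0.142},{"x": 0,"y": 0,"z": 0,"turn": 0.143},{"x": 0,"y": 0,"z": 0,"turn": 0},{"x": 0,"y": 0,"z": 0,"turn": 0},{"x": 0,"y": 0,"z": 0,"turn": 0}])

```text
t: 57.6
tool_pos: [0.4476, -0.0652, 0.1555]
tool_rot: [-2.262, -2.178, 0.001]
contact_force: [-0.0, -0.2, -1.0]
opening: 0.0307
grip_force: 41.4
```

Emit:
carry_out(moves=[{"x": 0.35,"y": 0.8,"z": 0,"turn": 0},{"x": 0.35,"y": 0.8,"z": 0,"turn": 0},{"x": 0.35,"y": 0.8,"z": 0,"turn": 0},{"x": 0.35,"y": 0.8,"z": 0,"turn": 0},{"x": 0.35,"y": 0.8,"z": 0,"turn": 0},{"x": 0.35,"y": 0.8,"z": 0,"turn": 0},{"x": 0.35,"y": 0.8,"z": 0,"turn": 0},{"x": 0.35,"y": 0.8,"z": 0,"turn": 0}])

```text
t: 58.4
tool_pos: [0.6114, -0.0014, 0.1558]
tool_rot: [-2.263, -2.178, 0.001]
contact_force: [0.8, 0.2, -1.4]
opening: 0.0312
grip_force: 41.4
```

Emit:
carry_out(moves=[{"x": 0,"y": 0,"z": 0.3,"turn": 0},{"x": 0,"y": 0,"z": 0.4,"turn": 0},{"x": 0,"y": 0,"z": 0.4,"turn": 0},{"x": 0,"y": 0,"z": 0.4,"turn": 0},{"x": 0,"y": 0,"z": 0.3,"turn": 0},{"x": 0,"y": 0,"z": 0.2,"turn": 0},{"x": 0,"y": 0,"z": 0,"turn": 0},{"x": 0,"y": 0,"z": 0,"turn": 0}])

```text
t: 59.2
tool_pos: [0.6109, -0.0018, 0.1065]
tool_rot: [2.265, 2.176, 0.0]
contact_force: [0.1, -0.5, -0.6]
opening: 0.0318
grip_force: 41.4
```

Run:
```python
from h import *
np.set_printoptions(precision=4,suppress=True)
a=snap('side','s9');b=snap('top','t9');o=ctrl.get_obs();print(o['tool_pos'],o['tool_rot'])
A=cv2.resize(a[165:245,255:355],None,fx=4,fy=5,interpolation=cv2.INTER_CUBIC);B=cv2.resize(b[145:225,205:305],None,fx=4,fy=5,interpolation=cv2.INTER_CUBIC)
cv2.imwrite('pics/c9.png',np.hstack([A,B])[:,:,::-1])
```

```text
[ 0.6112 -0.0018  0.107 ] [2.2647 2.1759 0.0013]
```

View pics/c9.png

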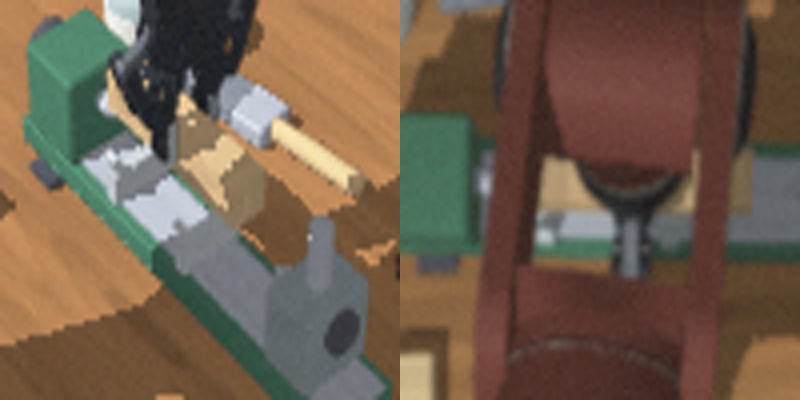

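The blank hovers over the rests between the head centre (crop right half, (483,180)) and the drawn-back tailstock. I'll check its line against the head tip.

Run:
```python
from h import *
np.set_printoptions(precision=4,suppress=True)
f=lambda x,y:(205+(x-400)/4-.4,145+y/5-.4)
print('headtip',ray('top',f(488,180),.075))
for p in[(545,155),(545,210),(750,155),(750,213)]: print('blank top',ray('top',f(*p),.132))
print('head centre',ray('top',f(437,117),.103),ray('top',f(473,245),.103))
b=cv2.imread('pics/t9.png').astype(int)
print('col 290 rows',b[165:200,290].tolist())
```

```text
headtip [0.6182 0.1023 0.075 ]
blank top [0.6216 0.0576 0.132 ]
blank top [0.5916 0.058  0.132 ]
blank top [ 0.6191 -0.0808  0.132 ]
blank top [ 0.5874 -0.08    0.132 ]
head centre [0.6495 0.1343 0.103 ] [0.5774 0.11   0.103 ]
col 290 rows [[42, 46, 48], [40, 41, 45], [40, 43, 46], [34, 34, 39], [29, 33, 31], [32, 34, 37], [34, 36, 39], [34, 34, 37], [38, 40, 41], [48, 57, 59], [62, 78, 87], [69, 92, 105], [77, 103, 119], [77, 102, 118], [78, 104, 119], [77, 103, 120], [75, 101, 119], [77, 104, 119], [72, 100, 116], [77, 103, 119], [77, 101, 118], [70, 92, 107], [75, 92, 102], [96, 98, 102], [108, 104, 101], [106, 103, 99], [109, 106, 102], [106, 103, 100], [81, 86, 73], [57, 73, 51], [56, 68, 48], [52, 65, 50], [45, 61, 65], [43, 65, 85], [48, 71, 95]]
```

Emit:
carry_out(moves=[{"x": 0,"y": 0.12,"z": 0,"turn": 0},{"x": 0,"y": 0,"z": 0.3,"turn": 0},{"x": 0,"y": 0,"z": 0.3,"turn": 0},{"x": 0,"y": 0,"z": 0.3,"turn": 0},{"x": 0,"y": 0,"z": 0.2,"turn": 0},{"x": 0,"y": 0,"z": 0.1,"turn": 0},{"x": 0,"y": 0,"z": 0,"turn": 0},{"x": 0,"y": 0,"z": 0,"turn": 0}])

```text
t: 60.1
tool_pos: [0.6139, -0.0019, 0.0765]
tool_rot: [2.265, 2.176, 0.0]
contact_force: [-0.0, 0.7, -1.1]
opening: 0.0315
grip_force: 41.4
```

Emit:
carry_out(moves=[{"x": 0,"y": 0,"z": 0.1,"turn": 0},{"x": 0,"y": 0,"z": 0.1,"turn": 0},{"x": 0,"y": 0,"z": 0.08,"turn": 0},{"x": 0,"y": 0,"z": 0,"turn": 0},{"x": 0,"y": 0,"z": 0,"turn": 0},{"x": 0,"y": 0,"z": 0,"turn": 0},{"x": 0,"y": 0,"z": 0,"turn": 0},{"x": 0,"y": 0,"z": 0,"turn": 0}])

```text
t: 60.9
tool_pos: [0.6138, -0.0019, 0.0694]
tool_rot: [2.265, 2.176, 0.0]
contact_force: [0.2, 0.6, -1.6]
opening: 0.031
grip_force: 41.4
```

Emit:
carry_out(moves=[{"x": 0,"y": 0,"z": 0.08,"turn": 0},{"x": 0,"y": 0,"z": 0.08,"turn": 0},{"x": 0,"y": 0,"z": 0.08,"turn": 0},{"x": 0,"y": 0,"z": 0,"turn": 0},{"x": 0,"y": 0,"z": 0,"turn": 0},{"x": 0,"y": 0,"z": 0,"turn": 0},{"x": 0,"y": 0,"z": 0,"turn": 0},{"x": 0,"y": 0,"z": 0,"turn": 0}])

```text
t: 61.7
tool_pos: [0.6139, -0.0019, 0.0634]
tool_rot: [2.265, 2.176, 0.0]
contact_force: [0.3, -0.4, -1.3]
opening: 0.0316
grip_force: 41.4
```

Emit:
carry_out(moves=[{"x": 0,"y": 0,"z": 0.04,"turn": 0},{"x": 0,"y": 0,"z": 0.02,"turn": 0},{"x": 0,"y": 0,"z": 0,"turn": 0},{"x": 0,"y": 0,"z": 0,"turn": 0},{"x": 0,"y": 0,"z": 0,"turn": 0},{"x": 0,"y": 0,"z": 0,"turn": 0},{"x": 0,"y": 0,"z": 0,"turn": 0},{"x": 0,"y": 0,"z": 0,"turn": 0}])

```text
t: 62.5
tool_pos: [0.6138, -0.0019, 0.0618]
tool_rot: [2.265, 2.177, 0.0]
contact_force: [-0.1, 0.8, -0.2]
opening: 0.0315
grip_force: 41.5
```

Emit:
carry_out(moves=[{"x": 0,"y": 0,"z": 0,"turn": 0},{"x": 0,"y": 0,"z": 0,"turn": 0},{"x": 0,"y": 0,"z": 0,"turn": 0},{"x": 0,"y": 0,"z": 0,"turn": 0},{"x": 0,"y": 0,"z": -0.3,"turn": 0},{"x": 0,"y": 0,"z": -0.6,"turn": 0},{"x": 0,"y": 0,"z": -1,"turn": 0},{"x": 0,"y": 0,"z": -1,"turn": 0}], grip=46)

```text
t: 63.3
tool_pos: [0.6139, -0.0019, 0.1362]
tool_rot: [2.265, 2.176, 0.0]
contact_force: [0.0, -0.9, 1.3]
opening: 0.0462
grip_force: 0.0
```

Emit:
carry_out(moves=[{"x": 0,"y": 0,"z": -1,"turn": 0},{"x": 0,"y": 0,"z": -1,"turn": 0},{"x": 0,"y": 0,"z": -0.6,"turn": -0.14},{"x": 0,"y": 0,"z": 0,"turn": -0.143},{"x": 0,"y": 0,"z": 0,"turn": -0.143},{"x": 0,"y": 0,"z": 0,"turn": -0.143},{"x": 0,"y": 0,"z": 0,"turn": -0.143},{"x": 0,"y": 0,"z": 0,"turn": -0.143}], grip=60)

```text
t: 64.1
tool_pos: [0.6141, -0.0019, 0.2012]
tool_rot: [1.15, 2.922, 0.001]
contact_force: [0.1, -0.0, 1.3]
opening: 0.06
grip_force: 0.0
```

Emit:
carry_out(moves=[{"x": 0,"y": 0,"z": 0,"turn": -0.143},{"x": 0,"y": 0,"z": 0,"turn": -0.143},{"x": 0,"y": 0,"z": 0,"turn": -0.143},{"x": 0,"y": 0,"z": 0,"turn": -0.143},{"x": 0,"y": 0,"z": 0,"turn": -0.143},{"x": 0,"y": 0,"z": 0,"turn": 0},{"x": 0,"y": -1,"z": 0,"turn": 0},{"x": 0,"y": -1,"z": 0,"turn": 0}])

```text
t: 64.9
tool_pos: [0.6119, -0.0519, 0.2005]
tool_rot: [0.067, 3.139, -0.0]
contact_force: [-0.3, -0.1, -1.2]
opening: 0.06
grip_force: 0.0
```

Emit:
carry_out(moves=[{"x": 0,"y": -1,"z": 0,"turn": 0},{"x": 0,"y": -1,"z": 0,"turn": 0},{"x": 0,"y": -1,"z": 0,"turn": 0},{"x": 0,"y": -1,"z": 0,"turn": 0},{"x": 0,"y": -0.2,"z": 0,"turn": 0},{"x": 0,"y": 0,"z": 0,"turn": 0},{"x": 0,"y": 0,"z": 0,"turn": 0},{"x": 0,"y": 0,"z": 0,"turn": 0}])

```text
t: 65.7
tool_pos: [0.6076, -0.1557, 0.1995]
tool_rot: [0.063, 3.141, 0.0]
contact_force: [0.4, -1.0, -0.3]
opening: 0.0603
grip_force: 0.0
```

Run:
```python
from h import *
np.set_printoptions(precision=4,suppress=True)
a=snap('side','s10');b=snap('top','t10');o=ctrl.get_obs();print(o['tool_pos'],o['tool_rot'],o['q'])
A=cv2.resize(a[165:245,255:355],None,fx=4,fy=5,interpolation=cv2.INTER_CUBIC);B=cv2.resize(b[145:225,205:305],None,fx=4,fy=5,interpolation=cv2.INTER_CUBIC)
cv2.imwrite('pics/c10.png',np.hstack([A,B])[:,:,::-1])
```

```text
[ 0.6075 -0.1558  0.1993] [-0.0627 -3.1409 -0.0003] [-0.3696  0.0788  1.6394  0.0002  1.4235 -1.9005]
```

View pics/c10.png

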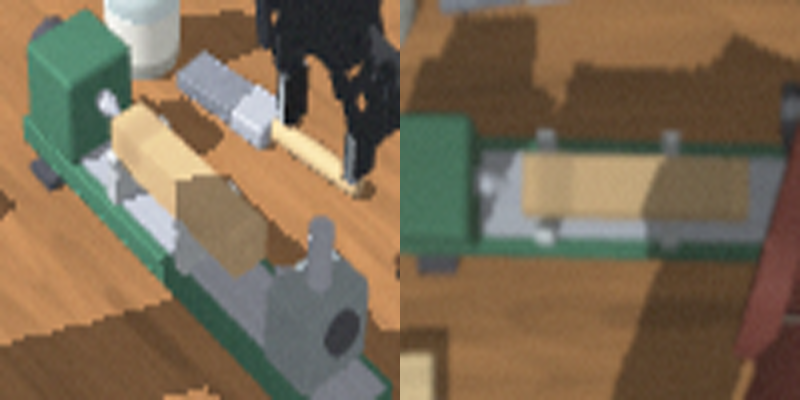

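The blank sits level in the rests between the centres (crop (190,190) and (640,185)). Now I'll grip the post and push.

Emit:
carry_out(moves=[{"x": 0,"y": 0,"z": 0.3,"turn": 0},{"x": 0,"y": 0,"z": 0.5,"turn": 0},{"x": 0,"y": 0,"z": 0.6,"turn": 0},{"x": 0,"y": 0,"z": 0.6,"turn": 0},{"x": 0,"y": 0,"z": 0.6,"turn": 0},{"x": 0,"y": 0,"z": 0.5,"turn": 0},{"x": 0,"y": 0,"z": 0.3,"turn": 0},{"x": 0,"y": 0,"z": 0.1,"turn": 0}])

```text
t: 66.6
tool_pos: [0.6068, -0.1565, 0.1103]
tool_rot: [-0.064, -3.139, -0.001]
contact_force: [-0.6, -0.6, -0.6]
opening: 0.0598
grip_force: 0.0
```

Emit:
carry_out(moves=[{"x": 0,"y": 0,"z": 0,"turn": 0},{"x": 0,"y": 0,"z": 0,"turn": 0},{"x": 0,"y": 0,"z": 0,"turn": 0},{"x": 0,"y": 0,"z": 0,"turn": 0},{"x": 0,"y": 0,"z": 0,"turn": 0},{"x": 0,"y": 0,"z": 0,"turn": 0},{"x": 0,"y": 0,"z": 0,"turn": 0},{"x": 0,"y": 0,"z": 0,"turn": 0}], grip=10, newtons=60)

```text
t: 67.4
tool_pos: [0.6081, -0.1569, 0.1131]
tool_rot: [0.064, 3.139, -0.001]
contact_force: [-1.2, 0.2, 5.7]
opening: 0.0185
grip_force: 58.7
```

Emit:
carry_out(moves=[{"x": 0,"y": 0.1,"z": 0,"turn": 0},{"x": 0,"y": 0.2,"z": 0,"turn": 0},{"x": 0,"y": 0.2,"z": 0,"turn": 0},{"x": 0,"y": 0.2,"z": 0,"turn": 0},{"x": 0,"y": 0.2,"z": 0,"turn": 0},{"x": 0,"y": 0.2,"z": 0,"turn": 0},{"x": 0,"y": 0.1,"z": 0,"turn": 0},{"x": 0,"y": 0,"z": 0,"turn": 0}])

```text
t: 68.2
tool_pos: [0.6092, -0.1278, 0.1131]
tool_rot: [0.064, 3.139, -0.004]
contact_force: [-1.9, -2.8, 6.6]
opening: 0.0184
grip_force: 59.1
```

Emit:
carry_out(moves=[{"x": 0,"y": 0.1,"z": 0,"turn": 0},{"x": 0,"y": 0.15,"z": 0,"turn": 0},{"x": 0,"y": 0.15,"z": 0,"turn": 0},{"x": 0,"y": 0.15,"z": 0,"turn": 0},{"x": 0,"y": 0.1,"z": 0,"turn": 0},{"x": 0,"y": 0.1,"z": 0,"turn": 0},{"x": 0,"y": 0,"z": 0,"turn": 0},{"x": 0,"y": 0,"z": 0,"turn": 0}])

```text
t: 69.0
tool_pos: [0.6099, -0.1095, 0.113]
tool_rot: [0.064, 3.14, -0.005]
contact_force: [-1.8, -4.1, 5.7]
opening: 0.0183
grip_force: 59.2
```

Emit:
carry_out(moves=[{"x": 0,"y": 0.05,"z": 0,"turn": 0},{"x": 0,"y": 0.05,"z": 0,"turn": 0},{"x": 0,"y": 0.05,"z": 0,"turn": 0},{"x": 0,"y": 0.05,"z": 0,"turn": 0},{"x": 0,"y": 0,"z": 0,"turn": 0},{"x": 0,"y": 0,"z": 0,"turn": 0},{"x": 0,"y": 0,"z": 0,"turn": 0},{"x": 0,"y": 0,"z": 0,"turn": 0}])

```text
t: 69.8
tool_pos: [0.6101, -0.1048, 0.1131]
tool_rot: [0.065, 3.14, -0.005]
contact_force: [-1.5, -4.6, 6.1]
opening: 0.0182
grip_force: 59.2
```

Emit:
carry_out(moves=[{"x": 0,"y": 0.05,"z": 0,"turn": 0},{"x": 0,"y": 0.05,"z": 0,"turn": 0},{"x": 0,"y": 0.05,"z": 0,"turn": 0},{"x": 0,"y": 0.05,"z": 0,"turn": 0},{"x": 0,"y": 0,"z": 0,"turn": 0},{"x": 0,"y": 0,"z": 0,"turn": 0},{"x": 0,"y": 0,"z": 0,"turn": 0},{"x": 0,"y": 0,"z": 0,"turn": 0}])

```text
t: 70.6
tool_pos: [0.6103, -0.0999, 0.1131]
tool_rot: [0.065, 3.14, -0.006]
contact_force: [-1.9, -5.4, 6.2]
opening: 0.0185
grip_force: 59.2
```

Emit:
carry_out(moves=[{"x": 0,"y": 0.04,"z": 0,"turn": 0},{"x": 0,"y": 0.04,"z": 0,"turn": 0},{"x": 0,"y": 0,"z": 0,"turn": 0},{"x": 0,"y": 0,"z": 0,"turn": 0},{"x": 0,"y": 0,"z": 0,"turn": 0},{"x": 0,"y": 0,"z": 0,"turn": 0},{"x": 0,"y": 0,"z": 0,"turn": 0},{"x": 0,"y": 0,"z": 0,"turn": 0}])

```text
t: 71.4
tool_pos: [0.6103, -0.0981, 0.1131]
tool_rot: [0.065, 3.14, -0.006]
contact_force: [-1.8, -6.0, 5.7]
opening: 0.0188
grip_force: 59.2
```

Run:
```python
from h import *
np.set_printoptions(precision=4,suppress=True)
a=snap('side','s11');o=ctrl.get_obs();print(o['tool_pos'],o['contact_force'])
cv2.imwrite('pics/c11.png',cv2.resize(a[160:235,260:340],None,fx=8,fy=8,interpolation=cv2.INTER_CUBIC)[:,:,::-1])
```

```text
[ 0.6103 -0.0981  0.113 ] [-2.0749 -5.4541  5.6256]
```

View pics/c11.png

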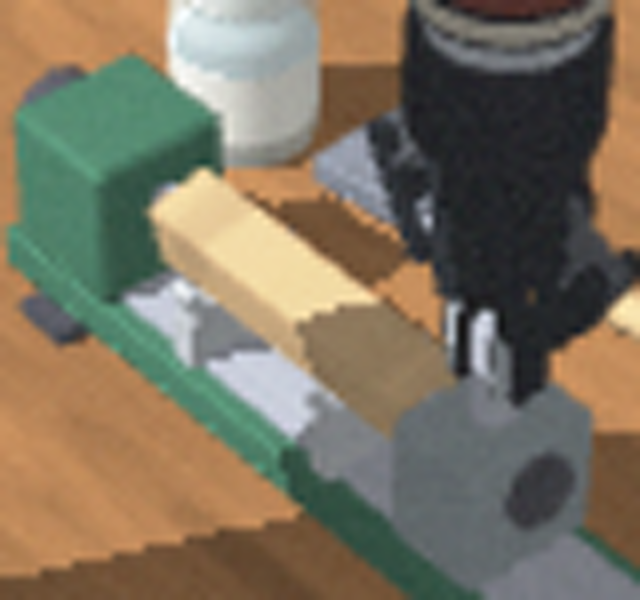

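The blank is between both centres, head centre entering at crop (165,190). The force is still only the slide's friction, so I keep pushing.

Emit:
carry_out(moves=[{"x": 0,"y": 0.04,"z": 0,"turn": 0},{"x": 0,"y": 0.04,"z": 0,"turn": 0},{"x": 0,"y": 0,"z": 0,"turn": 0},{"x": 0,"y": 0,"z": 0,"turn": 0},{"x": 0,"y": 0,"z": 0,"turn": 0},{"x": 0,"y": 0,"z": 0,"turn": 0},{"x": 0,"y": 0,"z": 0,"turn": 0},{"x": 0,"y": 0,"z": 0,"turn": 0}])

```text
t: 72.25
tool_pos: [0.6104, -0.0972, 0.1131]
tool_rot: [0.065, 3.14, -0.01]
contact_force: [-2.2, -9.5, 4.6]
opening: 0.0179
grip_force: 59.3
```

Emit:
carry_out(moves=[{"x": 0,"y": 0.04,"z": 0,"turn": 0},{"x": 0,"y": 0.04,"z": 0,"turn": 0},{"x": 0,"y": 0,"z": 0,"turn": 0},{"x": 0,"y": 0,"z": 0,"turn": 0},{"x": 0,"y": 0,"z": 0,"turn": 0},{"x": 0,"y": 0,"z": 0,"turn": 0},{"x": 0,"y": 0,"z": 0,"turn": 0},{"x": 0,"y": 0,"z": 0,"turn": 0}])

```text
t: 73.05
tool_pos: [0.6104, -0.0967, 0.1131]
tool_rot: [0.066, 3.14, -0.014]
contact_force: [-2.5, -14.6, 4.8]
opening: 0.0188
grip_force: 59.4
```

Emit:
carry_out(moves=[{"x": 0,"y": 0.06,"z": 0,"turn": 0},{"x": 0,"y": 0.06,"z": 0,"turn": 0},{"x": 0,"y": 0,"z": 0,"turn": 0},{"x": 0,"y": 0,"z": 0,"turn": 0},{"x": 0,"y": 0,"z": 0,"turn": 0},{"x": 0,"y": 0,"z": 0,"turn": 0},{"x": 0,"y": 0,"z": 0,"turn": 0},{"x": 0,"y": 0,"z": 0,"turn": 0}])

```text
t: 73.85
tool_pos: [0.6104, -0.096, 0.1131]
tool_rot: [0.067, 3.14, -0.02]
contact_force: [-2.5, -22.0, 3.8]
opening: 0.0183
grip_force: 59.9
```

Emit:
carry_out(moves=[{"x": 0,"y": 0.06,"z": 0,"turn": 0},{"x": 0,"y": 0.06,"z": 0,"turn": 0},{"x": 0,"y": 0,"z": 0,"turn": 0},{"x": 0,"y": 0,"z": 0,"turn": 0},{"x": 0,"y": 0,"z": 0,"turn": 0},{"x": 0,"y": 0,"z": 0,"turn": 0},{"x": 0,"y": 0,"z": 0,"turn": 0},{"x": 0,"y": 0,"z": 0,"turn": 0}])

```text
t: 74.65
tool_pos: [0.6104, -0.0956, 0.1131]
tool_rot: [0.068, 3.139, -0.028]
contact_force: [-2.9, -30.1, 2.7]
opening: 0.0181
grip_force: 60.6
```

Run:
```python
from h import *
np.set_printoptions(precision=4,suppress=True)
a=snap('side','s12');o=ctrl.get_obs();print(o['tool_pos'],o['contact_force'])
cv2.imwrite('pics/c12.png',cv2.resize(a[160:235,260:340],None,fx=8,fy=8,interpolation=cv2.INTER_CUBIC)[:,:,::-1])
```

```text
[ 0.6104 -0.0955  0.1131] [ -3.14   -29.4908   2.8637]
```

View pics/c12.png

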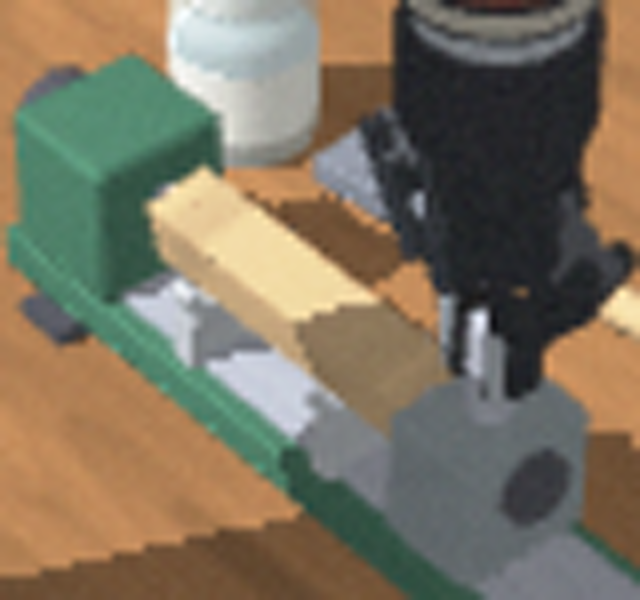

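Push reached 30 N with the post stalled at y≈−0.096, which gives q≈0.008, as a mounted blank should. Release and withdraw.

Emit:
carry_out(moves=[{"x": 0,"y": 0,"z": 0,"turn": 0},{"x": 0,"y": 0,"z": 0,"turn": 0},{"x": 0,"y": 0,"z": 0,"turn": 0},{"x": 0,"y": 0,"z": 0,"turn": 0},{"x": 0,"y": 0,"z": 0,"turn": 0},{"x": 0,"y": 0,"z": -0.5,"turn": 0},{"x": 0,"y": 0,"z": -1,"turn": 0},{"x": 0,"y": 0,"z": -1,"turn": 0}], grip=60)

```text
t: 75.5
tool_pos: [0.6101, -0.0856, 0.1753]
tool_rot: [-0.063, -3.14, -0.0]
contact_force: [-0.4, -0.3, 0.7]
opening: 0.0598
grip_force: 0.0
```

Emit:
carry_out(moves=[{"x": 0,"y": 0,"z": -1,"turn": 0},{"x": 0.3,"y": -1,"z": -1,"turn": 0},{"x": 0.3,"y": -1,"z": 0,"turn": 0},{"x": 0.3,"y": -1,"z": 0,"turn": 0},{"x": 0.3,"y": -1,"z": 0,"turn": 0},{"x": 0.3,"y": -1,"z": 0,"turn": 0},{"x": 0.3,"y": -1,"z": 0,"turn": 0},{"x": 0.3,"y": -1,"z": 0,"turn": 0}])

```text
t: 76.3
tool_pos: [0.5506, -0.2595, 0.2256]
tool_rot: [0.063, 3.14, -0.001]
contact_force: [0.6, -0.7, -0.7]
opening: 0.0599
grip_force: 0.0
```

Run:
```python
from h import *
np.set_printoptions(precision=4,suppress=True)
a=snap('side','s13');b=snap('top','t13');print(ctrl.get_obs()['tool_pos'])
for n,z in dict(tail_tip=.075,tail_post=.144,blank=.075,billet0=.036).items():
  for c in('top','side'):
    for d in ctrl.mark_of(c,n)[:4]: print(n,c,round(d['confidence'],2),np.round(d['pixel'],1),ray(c,d['pixel'],z)[:2])
# compare predicted blank outline (mounted vs resting) in side view
u=np.array([.040,.9992]);v=np.array([.9992,-.040]);C0=np.array([.6138,-.0019])
for nm,s,z in(('rest',.0,.087),('mounted',.0208,.091),('low',.0208,.087)):
  print(nm,[np.round(proj('side',[*(C0+u*(s+e*.08)+v*w*.016),z]),1).tolist() for e in(1,-1) for w in(-1,1)])
A=cv2.resize(a[150:240,180:340],None,fx=5,fy=4.5,interpolation=cv2.INTER_CUBIC)
cv2.imwrite('pics/c13.png',A[:,:,::-1])
```

```text
[ 0.5501 -0.2611  0.2255]
tail_tip top 0.64 [281.2 182.9] [ 0.6088 -0.0528]
tail_tip side 0.73 [314.1 206.7] [ 0.6275 -0.0465]
tail_post top 0.59 [299.5 179.6] [ 0.6058 -0.0996]
tail_post side 0.71 [322.4 200.6] [ 0.6112 -0.0982]
tail_post side 0.31 [217.4 191.6] [0.3958 0.1544]
blank top 0.78 [411.3 307.7] [ 0.2521 -0.4068]
blank top 0.62 [253.3 182. ] [0.6128 0.0265]
blank side 0.81 [263.2 302.9] [ 0.2678 -0.2325]
blank side 0.77 [298.3 197.7] [0.6194 0.0213]
blank side 0.77 [305.4 371.8] [ 0.2214 -0.4462]
blank side 0.32 [390.4 233.2] [ 0.716  -0.2885]
billet0 top 0.97 [171.  240.3] [0.4526 0.2693]
billet0 top 0.9 [144.5 243.2] [0.4457 0.3459]
billet0 top 0.89 [157.8 238.6] [0.4583 0.3075]
billet0 top 0.86 [185.6 236.7] [0.4622 0.227 ]
billet0 side 0.8 [222.3 194.9] [0.4618 0.2452]
billet0 side 0.69 [201.  184.5] [0.4377 0.3455]
billet0 side 0.52 [209.7 187.5] [0.4516 0.3097]
billet0 side 0.5 [215.2 191.7] [0.4531 0.2767]
rest [[282.8, 189.1], [290.2, 185.3], [314.2, 213.9], [321.8, 209.6]]
mounted [[279.0, 185.2], [286.4, 181.5], [309.9, 209.6], [317.5, 205.3]]
low [[279.1, 186.1], [286.4, 182.4], [309.9, 210.5], [317.4, 206.3]]
```

View pics/c13.png

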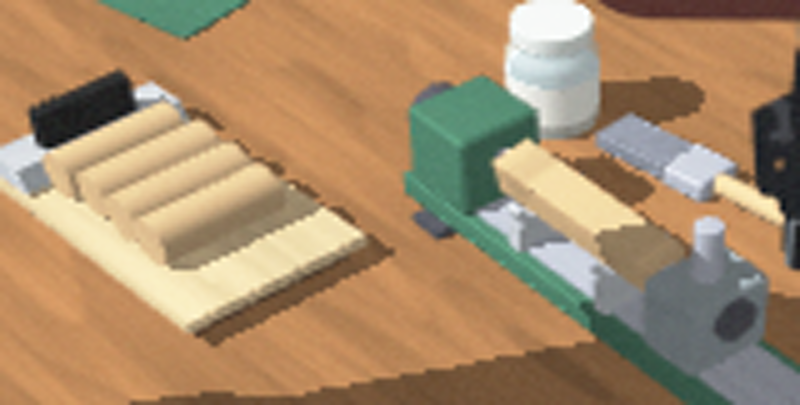

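All four billets lie in one layer against the chock (crop (165,190)). The blank sits between the centres, with free steel showing at the head end (crop (498,155)). One last numeric check for lift: the edge shift of the blank between the resting and mounted pictures.

Run:
```python
from h import *
g=lambda n:cv2.cvtColor(cv2.imread(f'pics/{n}.png'),cv2.COLOR_BGR2GRAY).astype(np.float32)
def edges(n,cols,r0,r1,slope,c0,s):
    # mean profile along rows, sheared to follow the edge
    im=g(n);rr=np.arange(r0,r1,.25);P=np.mean([cv2.remap(im,np.full((len(rr),1),c,np.float32),(rr+slope*(c-c0)).astype(np.float32).reshape(-1,1),cv2.INTER_LINEAR)[:,0] for c in cols],0)
    d=np.gradient(cv2.GaussianBlur(P.reshape(-1,1),(1,5),0)[:,0]);i=np.argsort(-abs(d));out=[]
    for j in i:
        if all(abs(rr[j]-o[0])>2 for o in out): out.append((round(float(rr[j]),2),round(float(d[j]),1)))
        if len(out)==4:break
    print(n,s,sorted(out))
sl=(213.9-189.1)/(314.2-282.8)
for n in('s10','s13'): edges(n,range(288,298),184,208,sl,292,'side')
for n in('t10','t13'): edges(n,range(240,262),165,202,(1.6/55),250,'top')
print('px per 4mm lift side',proj('side',[.6,.02,.087])-proj('side',[.6,.02,.091]),'px per 3mm lateral side',proj('side',[.6,.02,.087])-proj('side',[.603,.02,.087]),'top',proj('top',[.6,.02,.087])-proj('top',[.603,.02,.087]))
```

```text
s10 side [(186.5, 10.0), (188.75, 2.8), (203.0, -2.2), (205.5, 2.7)]
s13 side [(185.5, 15.7), (196.5, -6.2), (201.5, -1.8), (204.0, 2.8)]
t10 top [(175.25, 10.1), (186.5, -2.4), (190.25, 1.5), (192.5, -6.3)]
t13 top [(175.5, 13.1), (187.75, -3.2), (192.5, -6.3), (196.5, 1.5)]
px per 4mm lift side [0.00847797 0.92605426] px per 3mm lateral side [-0.68233426  0.39703684] top [0.01695483 1.05708574]
```

The side-view edge rose about 1–1.5 px (4 mm of lift is 0.93 px) with almost no sideways shift, so the blank is lifted clear of the rests. Handing in.

```bash
python3 -c "
from station import ctrl
print(ctrl.finish_job())"
```

```text
the job is handed in; nothing more can be done
None
```

The job is handed in at about 77 s, but the hand-in returned no verdict. The chock went on first across the low end, all four billets lie in one layer above it, and the blank is held between the centres at about 30 N, measured about 4 mm clear of the rests. The arm touched neither the shoe, the jar nor the brush.

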